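# Set the bench prop to its fourth click and lock it

## Robot

A 6-joint arm with a two-finger parallel gripper is mounted at the origin on the work surface. World frame = base frame: x ahead of the robot, y to its left, z up, the work surface at z = 0. Lengths are in m, angles in degrees, forces in N, time in s.
With the tool pointing down it reaches from about 0.4 to 0.925 m from the base axis. Payload 12.5 kg.
Tool frame: the origin (TCP) lies midway between the tips of the shut fingers; the grasp point (between the pads) lies 19 mm behind it; z points along the fingers, y is the direction in which the jaws open and shut (so a half turn about z gives the same grasp; the last joint's range is limited). The gripper opens to 95 mm and grips with 3 to 60 N. Pads are 20 mm wide; open, the fingers measure 119 mm over their backs; the gripper's body (75 mm by 180 mm) begins 59 mm behind the grasp point.
Start: joints at [64.08, 28.126, 89.318, -0, 62.55, -6.05], TCP at [0.212, 0.588, 0.215] pointing down, gripper open.
Joint ranges: [-177.58, 177.58], [-47.91, 125.51], [2.72, 160], [-65.01, 245.01], [3.68, 167.84], [-153.87, 153.87]. Speed limits (degrees/s): [127.2, 127.2, 159.86, 180, 180, 180].

## Interface

Orientations are given as a 3x3 rotation matrix whose columns are the frame's x, y, z axes.
In Python, from cell import manip gives the robot as it stands.
- The arm moves only by the tool send_rows, never from a script. Its argument "motion" is a list of rows, each an object of numbers: "tx", "ty", "tz": the shift along the tool's x, y, z in mm; "roll": the turn about the tool's z in degrees; "grip": the closure, from 0 (fully open) to 1 (shut). In form: [{"tx": .., "ty": .., "tz": .., "roll": .., "grip": ..}, ...]. A call has exactly 5 rows; each row shifts and turns the commanded pose from where the row before left it, along the tool's axes as they then stand; what a row does not reach is not made up. A row lasts 1/8 s, in which the tool goes at most 62.5 mm and 10.7 degrees, less where a joint would pass 70% of its speed; a pose out of reach is approached as far as the arm can. A call with a gripper value outside its range is refused whole. The fingers move at their own pace and stop on an object; "squeeze" is the grip in N (left out, the last holds). Time passes only in rows, so rows that do not move let the fingers close, or fill a call up. It gives the time, the measured TCP pose, the force and the opening at its end, in the units of the state.
- manip.get_state(): the state, without advancing time (a new reading comes with each control period).
- manip.read_camera(name): name is "side" or "top" or "wrist"; returns a dict with "color" (420x560x3 uint8, blue, green, red), "camera_matrix" (3x3 intrinsics, pixels), "position" and "orientation" of the camera in the world; the wrist camera has in their place "mount" (4x4, takes a point from camera to tool coordinates, whose origin is the TCP and whose axes are the flange's). Camera axes: x right, y down, z forward; pixel columns grow to the right and rows downward; lengths in m; the calibration is good to about 2 mm. The wrist camera is an equidistant fisheye: a pixel r from the principal point sees the ray r / f radians off the axis. A picture is of the moment at which its call begins: read the wrist's pose just before it. There is no depth.
- manip.finish_job(): hands the job in, once; it reports no verdict.
Trained networks look in a picture, given as the dict that the camera call returned (one of the last four; its "shot" number tells which), for a name from the list of things; names that differ only in an ending like _2 or _b are one class to them, and where a whole thing is asked for, a point or a joint stands for the part that bears it (a point fixed in the world has none). Each returns a list of dicts, best first, with "score" (0 to 1); they miss things now and then, are a little off and sometimes report something else, mostly with a low value. They report only what shows in the picture. A call takes as long as a camera call.
- manip.cut_out(thing, picture): "region" (420x560 bool, what is visible of it) and "extent" ([left, top, right, bottom] in pixels, round what is visible of it).
The state is a dict: "time": time; "joint_pos": joint angles; "qd": joint speeds; "joint_efforts": joint torques, N m; "eef_pos": TCP position; "orientation": TCP orientation; "contact_force": force on the tool from outside, world axes, zero at the start; "torque": the same for the moment, N m; "gripper_width": finger opening in m.
Only numpy, scipy, OpenCV 4.12 (cv2) and the standard library are available. Lean on these libraries where they do the work, as an engineer would, in place of code of your own. Each camera call takes 0.05 s, during which the arm holds its last target.

## Task

The ratchet prop on the bench is down at its lowest position. Raise its column by exactly four clicks of the pawl, let it down gently until the fourth notch is resting on the pawl (neither dropped onto it nor pressed down on it) and let go; then slide the locking bar all the way in behind the pawl. Leave the other things on the bench alone.

Things in the scene. Friction and masses are not known exactly. Their poses are not given: they have to be found in the camera images.
- stand: Bench prop, screwed down: grey base plate 190 x 250 x 12 mm with an upright steel guide, 125 mm high, around a square column. Origin: on the bench under the column's axis; z up. The pawl is on the +x side of the guide, the locking bar beyond the pawl with its peg to the +y side. The base reaches from x -75 to +115 mm, y -125 to +125 mm.
- head (a point): Centre of the column's grip head, an aluminium block 26 mm (stand's x) x 64 mm (y) x 30 mm high with a 4 mm rubber pad on top, so the head ends 19 mm above this point and 15 mm below it. It is 163 mm above the bench with the column down, and rises with it. Its axes are the stand's. Best pinched from above across its 26 mm.
- column (a joint): Rise of the column in m, 0 (down on its stop, as at the start) to 0.095. It slides straight up and down; column with head and teeth weighs 0.5 to 0.75 kg, friction about 1 N. Going up, each tooth wedges the sprung pawl outwards, felt as about 5 to 9 N more pull over some 5 mm, which then falls away (click 3 mm later). It cannot come down past the pawl.
- rack: The six teeth on the column's +x face, 12 mm apart, 6 mm deep, ramped above and flat below. Origin at the stand's origin when down. From one click to the next: 4 mm free, 5 mm ramp with extra pull, 3 mm along the tooth's crest, click. The pawl's housing is clamped at an unknown height, so the first click comes 10 to 34 mm up, the fourth 46 to 70 mm up, the fifth 58 to 82 mm.
- tooth4: The fourth tooth from the top of the column (origin at the stand's origin when down, rises with the column). After the fourth click the pawl springs in under it; let down, its flat underside comes to rest on the pawl at exactly the click height, which is stiff: pressing down 1 mm too far already adds over 10 N, and the teeth may take no more than 25 N. Even a 2 mm free drop counts as dropped.
- lock_peg (a point): Top centre of the locking bar's upright round peg, 12 mm thick; the peg stands 47 mm clear above the flat bar (bar top 103 mm, this point 150 mm above the bench). At the start it is at x +75, y +88 mm from the stand's origin. Its axes are the stand's. Pinch it from above or push it.
- lock (a joint): Travel of the locking bar in m, 0 (out, as at the start) to 0.030 (fully in, behind the pawl's tall flat tail plate; hard stop). It slides along the stand's -y with about 2 N of friction and stays where left. It passes only if the pawl is sprung fully in.
- glue: White glue bottle with black cap, 52 mm across, 130 mm high, standing beside the prop (its +y side). Origin at its underside. Leave it alone.
- tape: Roll of paper tape lying flat, 92 mm across, 24 mm high, at the prop's -y side. Origin at its underside. Leave it alone.
- sander: Cork sanding block 110 x 60 x 28 mm beyond the prop (+x side). Origin at its underside. Leave it alone.

How it is judged (in metres and radians):
On the way, in this order (a step that is already met when the one before it is completed fails the run):
1. the column stands on its fourth tooth, let go of and at rest (contact force between tooth4 and anything else above 1 N and value of joint column between 0.043 and 0.074 m and contact force between the fingers and stand below 0.1 N and linear speed of rack below 0.01 m/s), for 0.3 s.
2. the locking bar is fully in (value of joint lock above 0.026 m), for 0.2 s.
At the end, for the whole second after the job is handed in: The column is at rest with its fourth tooth from the top resting on the pawl (more than 1 N on that tooth, column raised 43 to 74 mm) and the locking bar is in by more than 26 of its 30 mm (contact force between tooth4 and anything else above 1 N and value of joint column between 0.043 and 0.074 m and linear speed of rack below 0.01 m/s and value of joint lock above 0.026 m); the robot touches nothing.
It fails at once if the ratchet teeth are loaded by more than 25 N (column pressed or dropped hard onto the pawl, or jerked past it) (contact force between rack and anything else above 25 N).
It fails at once if the column is dropped: it comes down faster than 0.1 m/s (velocity of joint column below -0.1 m/s).
It fails at once if a bystander is moved by more than 30 mm (distance of any of glue, tape, sander from where it was at the start of the episode above 0.03 m).
It also fails if it takes over 72 s, if anything falls off the work surface, if the arm or the gripper's body presses on something with over 40 N, if the wrist force passes 120 N, or if a joint passes its speed limit or range.

## Working session

There is one attempt and no reset: what is moved stays moved. The work goes in short steps, Python scripts to look and compute and a tool call to move; the robot and the scene stay as the last step left them, time stands still between calls to the robot, and variables do not carry over. Pictures are saved under pics/ and viewed, and the job is handed in when it is done.

Besides the shell and the picture viewer there is one more tool, called after "Call:" by a JSON object that holds its "fn" and its "kwargs". send_rows: Moves the arm, as the interface text tells. Its arguments: {"type":"object","properties":{"motion":{"type":"array"},"squeeze":{"type":"number"}},"required":["motion"]}

```bash
ls; mkdir -p pics
python3 - <<'E'
from cell import manip
import cv2
s=manip.get_state()
for k,v in s.items(): print(k,v)
import pickle
d={}
for n in ["side","top","wrist"]:
    p=manip.read_camera(n); d[n]=p
    cv2.imwrite(f"pics/{n}0.png",p["color"])
    print(n,p["shot"],{k:p[k] for k in p if k!="color"})
    for t in ["stand","head","lock_peg","lock","glue","tape","sander","rack"]:
        r=manip.cut_out(t,p)
        print(t,[(round(q["score"],2),q["extent"]) for q in r][:2])
        d[n+t]=r
pickle.dump((s,d),open("d0.pkl","wb"))
E
```

```text
pics
time 0.0
joint_pos [ 6.40806214e+01  2.81647567e+01  8.93486648e+01 -5.16260664e-04
  6.25483149e+01 -6.05234315e+00]
qd [ 0.08401705 -0.07035096 -0.0082943  -0.06242887 -0.04400398 -0.07165747]
joint_efforts [-9.62730774e-04 -6.12654161e+01 -2.58176619e+01  6.92340592e-02
  4.83113027e-02 -7.35503886e-05]
eef_pos [0.21229971 0.5875973  0.21406391]
orientation [[-9.40485194e-01  3.39834349e-01 -4.63791882e-04]
 [ 3.39834649e-01  9.40484697e-01 -9.72612850e-04]
 [ 1.05661913e-04 -1.07234054e-03 -9.99999419e-01]]
contact_force [-0.35831074 -0.50648728  1.12141061]
torque [ 0.04252494 -0.04081611 -0.03310783]
gripper_width 0.09509955587978529
side 1 {'camera_matrix': array([[457.06576493,   0.        , 282.89207498],
       [  0.        , 457.06576493, 209.73161307],
       [  0.        ,   0.        ,   1.        ]]), 'position': array([ 0.05244941, -0.4996498 ,  0.62674665]), 'orientation': array([[ 0.70225897, -0.37257593,  0.60664612],
       [-0.71189634, -0.37468085,  0.59398473],
       [ 0.00599427, -0.84900026, -0.52835843]]), 'shot': 1}
stand [(0.95, [188.3, 206.0, 344.2,
[... 1006 characters left out ...]
, [360.5, 216.1, 403.3, 256.1])]
sander [(0.79, [266.4, 162.0, 312.9, 199.1])]
rack []
wrist 3 {'camera_matrix': array([[325.1922621 ,   0.        , 279.77822626],
       [  0.        , 325.1922621 , 209.39724145],
       [  0.        ,   0.        ,   1.        ]]), 'mount': array([[ 1.03552752e-03, -9.64208987e-01, -2.65141391e-01,
         7.32040909e-02],
       [ 9.99998668e-01,  6.63936909e-04,  1.49109953e-03,
         5.27546407e-04],
       [-1.26169441e-03, -2.65142582e-01,  9.64208390e-01,
        -1.70761837e-01],
       [ 0.00000000e+00,  0.00000000e+00,  0.00000000e+00,
         1.00000000e+00]]), 'shot': 3}
stand []
head []
lock_peg []
lock []
glue []
tape []
sander []
rack []
```

View pics/side0.png

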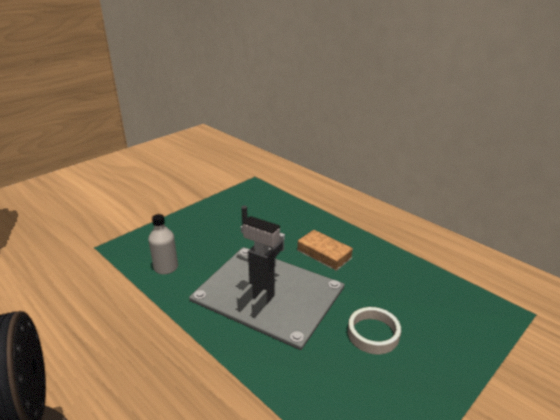

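View pics/top0.png

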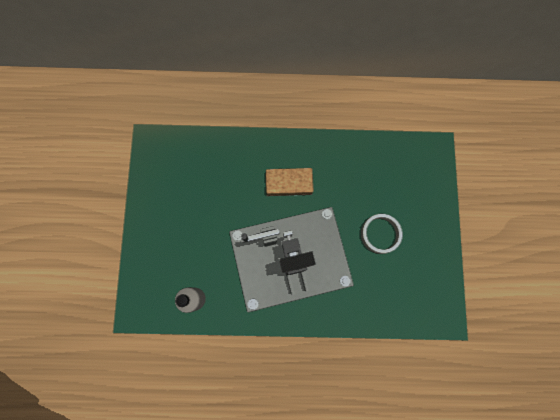

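View pics/wrist0.png

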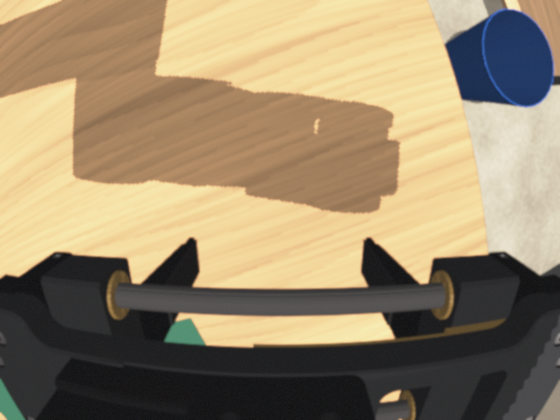

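Run:
```python
import cv2
a=cv2.imread("pics/top0.png")[195:325,220:370]; cv2.imwrite("pics/topz.png",cv2.resize(a,None,fx=5,fy=4.5,interpolation=cv2.INTER_CUBIC))
a=cv2.imread("pics/side0.png")[195:355,180:360]; cv2.imwrite("pics/sidez.png",cv2.resize(a,None,fx=4,fy=3.7,interpolation=cv2.INTER_CUBIC))
```

```text
(no output)
```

View pics/topz.png

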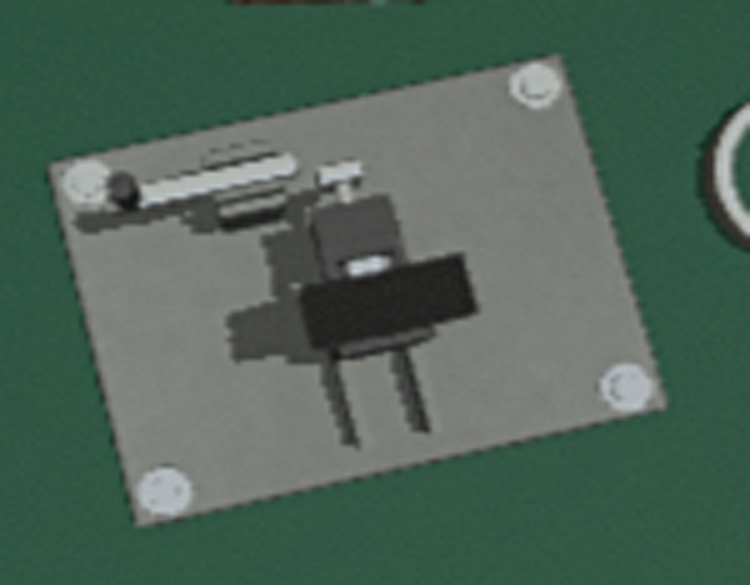

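View pics/sidez.png

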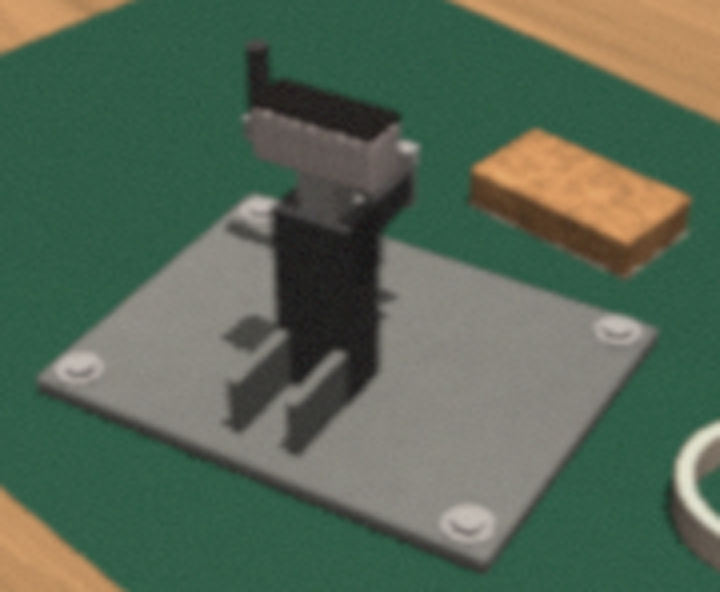

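```bash
cat > h.py <<'E'
import numpy as np, pickle
from scipy.optimize import least_squares
def proj(c,P):
    q=(np.asarray(P)-c["position"])@c["orientation"]; K=c["camera_matrix"]
    return np.c_[K[0,0]*q[:,0]/q[:,2]+K[0,2],K[1,1]*q[:,1]/q[:,2]+K[1,2]]
def ray(c,u):
    K=c["camera_matrix"]; d=c["orientation"]@np.array([(u[0]-K[0,2])/K[0,0],(u[1]-K[1,2])/K[1,1],1]); return c["position"],d/np.linalg.norm(d)
def tri(rs):
    A=sum(np.eye(3)-np.outer(d,d) for p,d in rs); b=sum((np.eye(3)-np.outer(d,d))@p for p,d in rs)
    x=np.linalg.solve(A,b); return x,[np.linalg.norm(np.cross(x-p,d)) for p,d in rs]
E
python3 - <<'E'
from h import *
s,d=pickle.load(open("d0.pkl","rb"))
T,S=d["top"],d["side"]
pl=np.array([[.115,.125,.012],[.115,-.125,.012],[-.075,-.125,.012],[-.075,.125,.012]])
pad=np.array([[.013,.032,.182],[.013,-.032,.182],[-.013,-.032,.182],[-.013,.032,.182]])
peg=np.array([[.075,.088,.15]])
oT=np.array([(230,231.2),(332,207.7),(353.2,285.2),(247.4,311.7),(280.4,259.9),(312.6,251.4),(315.6,264.3),(282.6,272.8),(244.8,236.1)])
PT=np.r_[pl,pad,peg]
oS=np.array([(301.75,348),(344.25,283.6),(190,297.7),(247.5,217.2),(280,226.1),(276.25,232),(242.5,224.2),(244.25,207.2)])
PS=np.r_[pl[[2,1,3]],pad,peg]
def w(p,P):
    c,s_=np.cos(p[2]),np.sin(p[2]); return P@np.array([[c,s_,0],[-s_,c,0],[0,0,1]])+[p[0],p[1],0]
f=lambda p,full=0:np.r_[(proj(T,w(p,PT))-oT),(proj(S,w(p,PS))-oS)]
for cams in (0,1,2):
    g=lambda p: (f(p) if cams==0 else f(p)[:9] if cams==1 else f(p)[9:]).ravel()
    r=least_squares(g,[.5,0,0.2],loss="soft_l1"); print(r.x[:2],np.degrees(r.x[2]),np.sqrt(np.mean(r.fun**2)))
    if cams==0: p=r.x; print(f(p).round(1)); 
print("pad centre",tri([ray(T,oT[4:8].mean(0)),ray(S,oS[3:7].mean(0))]), w(p,np.array([[0,0,.182]])))
print("peg",tri([ray(T,oT[8]),ray(S,oS[7])]),w(p,peg))
np.save("stand.npy",p)
E
```

```text
[ 0.50438501 -0.00346761] 14.864163921264488 1.295080021485873
[[-0.3  0.1]
 [ 0.9 -0.9]
 [ 1.6  0.9]
 [ 0.4  1.2]
 [-0.2 -0.5]
 [ 0.7 -0.1]
 [ 1.3  0.6]
 [ 1.   0.3]
 [ 0.   0.5]
 [-0.4 -1.5]
 [ 0.8 -0.6]
 [-2.2 -1.5]
 [ 2.3 -2.6]
 [ 0.4 -1.6]
 [-3.4 -0.2]
 [-0.8 -2.8]
 [-0.4 -1.1]]
[ 0.50480428 -0.00218453] 14.69257868401285 0.605407191861277
[ 0.50208776 -0.00669025] 15.226316759286698 1.3367217537325098
pad centre (array([ 0.50530407, -0.00282473,  0.17714171]), [np.float64(0.0006893963365010245), np.float64(0.0006893963365010552)]) [[ 0.50438501 -0.00346761  0.182     ]]
peg (array([0.5555613 , 0.10124885, 0.14675671]), [np.float64(8.063464016106942e-05), np.float64(8.063464016101383e-05)]) [[0.55430077 0.10082724 0.15      ]]
```

Call:
{"fn": "send_rows", "kwargs": {"motion": [{"tx": -20, "ty": -18, "tz": -24, "roll": 0, "grip": 0}, {"tx": -40, "ty": -38, "tz": -24, "roll": 0, "grip": 0}, {"tx": -40, "ty": -38, "tz": -24, "roll": 0, "grip": 0}, {"tx": -40, "ty": -38, "tz": -24, "roll": 0, "grip": 0}, {"tx": -40, "ty": -38, "tz": -24, "roll": 0, "grip": 0}]}}

```text
time: 1.98
eef_pos: [0.3244, 0.3651, 0.3356]
orientation: [[-0.941, 0.34, 0.0], [0.34, 0.941, 0.0], [-0.0, 0.0, -1.0]]
contact_force: [0.8, 0.1, -0.2]
gripper_width: 0.0948
```

Call:
{"fn": "send_rows", "kwargs": {"motion": [{"tx": -40, "ty": -38, "tz": 0, "roll": 0, "grip": 0}, {"tx": -40, "ty": -38, "tz": 0, "roll": 0, "grip": 0}, {"tx": -40, "ty": -38, "tz": 0, "roll": 0, "grip": 0}, {"tx": -40, "ty": -38, "tz": 0, "roll": 0, "grip": 0}, {"tx": -40, "ty": -38, "tz": 0, "roll": 0, "grip": 0}]}}

```text
time: 2.6
eef_pos: [0.4479, 0.1184, 0.3349]
orientation: [[-0.94, 0.34, 0.001], [0.34, 0.94, 0.0], [-0.001, 0.0, -1.0]]
contact_force: [0.7, 0.5, 0.3]
gripper_width: 0.095
```

Call:
{"fn": "send_rows", "kwargs": {"motion": [{"tx": -40, "ty": -38, "tz": 0, "roll": 0, "grip": 0}, {"tx": -36, "ty": -38, "tz": 0, "roll": 9, "grip": 0}, {"tx": 0, "ty": 0, "tz": 0, "roll": 9.5, "grip": 0}, {"tx": 0, "ty": 0, "tz": 0, "roll": 9.5, "grip": 0}, {"tx": 0, "ty": 0, "tz": 0, "roll": 9.5, "grip": 0}]}}

```text
time: 3.22
eef_pos: [0.4931, 0.0226, 0.3346]
orientation: [[-0.534, 0.845, 0.0], [0.845, 0.534, 0.0], [0.0, 0.0, -1.0]]
contact_force: [-0.0, 0.4, 0.1]
gripper_width: 0.095
```

Call:
{"fn": "send_rows", "kwargs": {"motion": [{"tx": 0, "ty": 0, "tz": 0, "roll": 9.5, "grip": 0}, {"tx": 0, "ty": 0, "tz": 0, "roll": 8.3, "grip": 0}, {"tx": 0, "ty": 0, "tz": 0, "roll": 0, "grip": 0}, {"tx": 0, "ty": 0, "tz": 0, "roll": 0, "grip": 0}, {"tx": 0, "ty": 0, "tz": 0, "roll": 0, "grip": 0}]}}

```text
time: 3.85
eef_pos: [0.4931, 0.0228, 0.3347]
orientation: [[-0.258, 0.966, 0.0], [0.966, 0.258, 0.0], [0.0, 0.0, -1.0]]
contact_force: [-0.1, 0.2, -0.3]
gripper_width: 0.0949
```

```bash
cat >> h.py <<'E'
def wproj(p,s,P):
    M=p["mount"]; R=np.array(s["orientation"]); t=np.array(s["eef_pos"])
    q=(np.asarray(P)-t)@R; q=(q-M[:3,3])@M[:3,:3]; K=p["camera_matrix"]
    rr=np.hypot(q[:,0],q[:,1]); th=np.arctan2(rr,q[:,2]); f=K[0,0]
    return np.c_[K[0,2]+f*th*q[:,0]/rr,K[1,2]+f*th*q[:,1]/rr]
def wray(p,s,u):
    M=p["mount"];K=p["camera_matrix"]; v=np.array([u[0]-K[0,2],u[1]-K[1,2]]); r=np.hypot(*v); th=r/K[0,0]
    d=np.r_[np.sin(th)*v/r,np.cos(th)]; R=np.array(s["orientation"])
    return R@M[:3,3]+np.array(s["eef_pos"]), R@M[:3,:3]@d
def stw(p,P):
    c,s_=np.cos(p[2]),np.sin(p[2]); return np.asarray(P)@np.array([[c,s_,0],[-s_,c,0],[0,0,1]])+[p[0],p[1],0]
E
python3 - <<'E'
from h import *
from cell import manip
import cv2
s=manip.get_state(); p=manip.read_camera("wrist")
print(s["time"],s["eef_pos"],s["orientation"],s["joint_pos"],s["contact_force"])
pickle.dump((s,p),open("w1.pkl","wb"))
cv2.imwrite("pics/w1.png",p["color"])
st=np.load("stand.npy")
print(wproj(p,s,stw(st,np.array([[.115,.125,.012],[.115,-.125,.012],[0,0,.182],[.075,.088,.15]]))).round(1))
for t in ["head","lock_peg"]:
    for r in manip.cut_out(t,p): print(t,r["score"],r["extent"])
E
```

```text
3.85 [0.49306423 0.02278027 0.3346534 ] [[-2.57719230e-01  9.66219843e-01  1.18071442e-04]
 [ 9.66219849e-01  2.57719223e-01  7.00751084e-05]
 [ 3.72786800e-05  1.32142674e-04 -9.99999991e-01]] [-5.02984685e+00  1.08910325e+01  9.68686387e+01  4.82265653e-03
  7.22339419e+01 -1.99660902e+01] [-0.09391104  0.2022223  -0.34206212]
[[357.  109.7]
 [349.1 262.2]
 [282.1 222.3]
 [350.2 137. ]]
head 0.81 [275.2, 182.0, 302.0, 247.8]
lock_peg 0.93 [343.7, 127.8, 358.2, 191.7]
lock_peg 0.18 [234.5, 105.2, 359.1, 261.1]
```

View pics/w1.png

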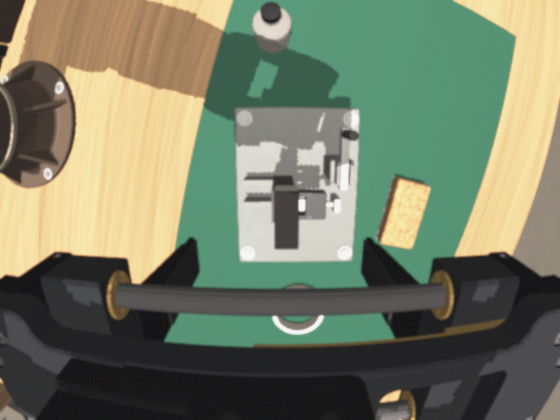

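Run:
```python
import cv2
a=cv2.imread("pics/w1.png")[95:275,225:375]; cv2.imwrite("pics/w1z.png",cv2.resize(a,None,fx=4,fy=3.3,interpolation=cv2.INTER_CUBIC))
```

```text
(no output)
```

View pics/w1z.png

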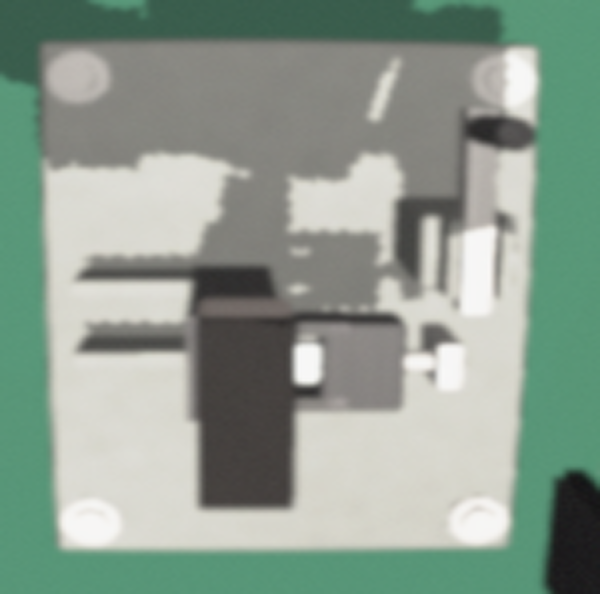

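Run:
```python
from h import *
s,d=pickle.load(open("d0.pkl","rb")); s1,W=pickle.load(open("w1.pkl","rb"))
T,S=d["top"],d["side"]
pl=np.array([[.115,.125,.012],[.115,-.125,.012],[-.075,-.125,.012],[-.075,.125,.012]])
pad=np.array([[.013,.032,.182],[.013,-.032,.182],[-.013,-.032,.182],[-.013,.032,.182]])
peg=np.array([[.075,.088,.15]])
o=np.array([(359.5,109.2),(352.25,260.8),(239.75,261.1),(235,107.7),(298.75,191.4),(298.25,248),(275,248.3),(275.5,190.5),(354.2,135.3)])
P=np.r_[pl,pad,peg]
for sel in (slice(0,9),slice(0,4),slice(4,8)):
    f=lambda p:(wproj(W,s1,stw(p,P[sel]))-o[sel]).ravel()
    r=least_squares(f,[.5,0,.25],loss="soft_l1"); print(r.x[:2],np.degrees(r.x[2])); print(f(r.x).reshape(-1,2).round(1))
oT=np.array([(280.4,259.9),(312.6,251.4),(315.6,264.3),(282.6,272.8)]).mean(0)
oS=np.array([(247.5,217.2),(280,226.1),(276.25,232),(242.5,224.2)]).mean(0)
print("head TW",tri([ray(T,oT),wray(W,s1,o[4:8].mean(0))]));print("head SW",tri([ray(S,oS),wray(W,s1,o[4:8].mean(0))]))
print("peg TW",tri([ray(T,(244.8,236.1)),wray(W,s1,o[8])]));print("peg SW",tri([ray(S,(244.25,207.2)),wray(W,s1,o[8])]))
```

```text
[ 5.08725535e-01 -3.76653480e-04] 15.052260388005049
[[ 0.5 -0.8]
 [ 0.   0.2]
 [-0.4  0.6]
 [-0.3 -0.6]
 [ 1.  -0.9]
 [ 0.5  1. ]
 [-0.4  0.7]
 [-1.3 -0. ]
 [ 0.2 -0. ]]
[ 0.50895306 -0.00075311] 15.073109216995487
[[ 0.5 -0.6]
 [ 0.1  0.4]
 [-0.3  0.8]
 [-0.3 -0.3]]
[ 5.08744375e-01 -1.74281046e-04] 14.726774866822668
[[ 1.3 -1. ]
 [ 0.4  0.9]
 [-0.5  0.5]
 [-1.  -0.3]]
head TW (array([ 0.50721777, -0.00232765,  0.17271503]), [np.float64(0.002188218394634063), np.float64(0.0021882183946342246)])
head SW (array([ 0.50866289, -0.00099244,  0.17501262]), [np.float64(0.0005833049161964254), np.float64(0.0005833049161965767)])
peg TW (array([0.55466856, 0.10193365, 0.16096608]), [np.float64(0.0019806953365667608), np.float64(0.001980695336566823)])
peg SW (array([0.55896357, 0.10448227, 0.14404706]), [np.float64(0.0006274972261150433), np.float64(0.0006274972261150108)])
```

Call:
{"fn": "send_rows", "kwargs": {"motion": [{"tx": -9, "ty": 2, "tz": 20, "roll": 0, "grip": 0.45}, {"tx": -9, "ty": 2, "tz": 30, "roll": 0, "grip": 0.45}, {"tx": -9, "ty": 3, "tz": 30, "roll": 0, "grip": 0.45}, {"tx": 0, "ty": 0, "tz": 30, "roll": 0, "grip": 0.45}, {"tx": 0, "ty": 0, "tz": 10, "roll": 0, "grip": 0.45}]}}

```text
time: 4.62
eef_pos: [0.5063, -0.0015, 0.2133]
orientation: [[-0.256, 0.967, -0.002], [0.967, 0.256, 0.0], [0.001, -0.002, -1.0]]
contact_force: [0.3, 0.5, 0.1]
gripper_width: 0.0539
```

Run:
```python
from h import *
from cell import manip
import cv2
s=manip.get_state(); p=manip.read_camera("wrist"); 
print(s["time"],s["eef_pos"],s["contact_force"],s["gripper_width"])
pickle.dump((s,p),open("w2.pkl","wb"))
im=p["color"].copy()
for x in (.5045,.507,.509): print(wproj(p,s,stw([x,-.0015,np.radians(14.9)],[[0,0,.182],[.013,0,.182],[-.013,0,.182]])).round(1).tolist())
cv2.imwrite("pics/w2.png",cv2.resize(im[100:400,140:420],None,fx=2.5,fy=2,interpolation=cv2.INTER_CUBIC))
sp=manip.read_camera("side"); cv2.imwrite("pics/s2.png",cv2.resize(sp["color"][120:300,160:360],None,fx=4,fy=3.3,interpolation=cv2.INTER_CUBIC))
```

```text
4.625 [ 0.50627717 -0.00152398  0.21332036] [0.29389488 0.46421784 0.07340111] 0.05388136975679666
[[274.7, 236.3], [294.3, 236.3], [255.1, 236.3]]
[[278.3, 237.3], [298.0, 237.2], [258.7, 237.2]]
[[281.3, 238.0], [300.9, 238.0], [261.6, 237.9]]
```

View pics/w2.png

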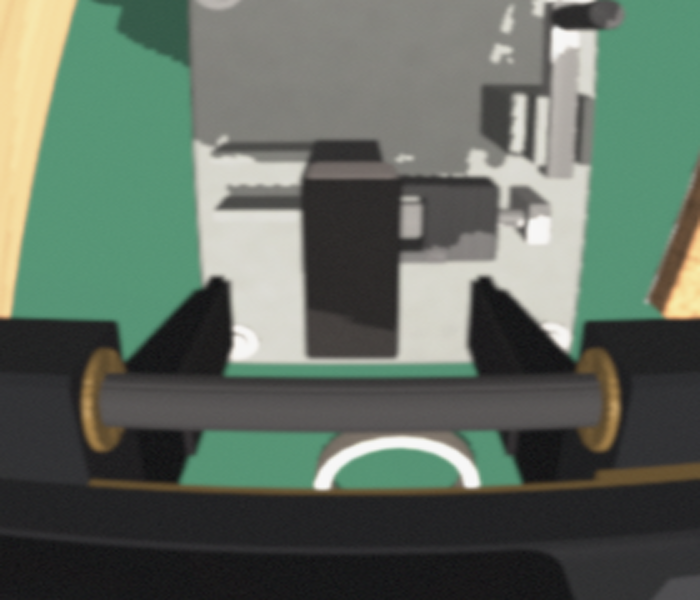

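View pics/s2.png

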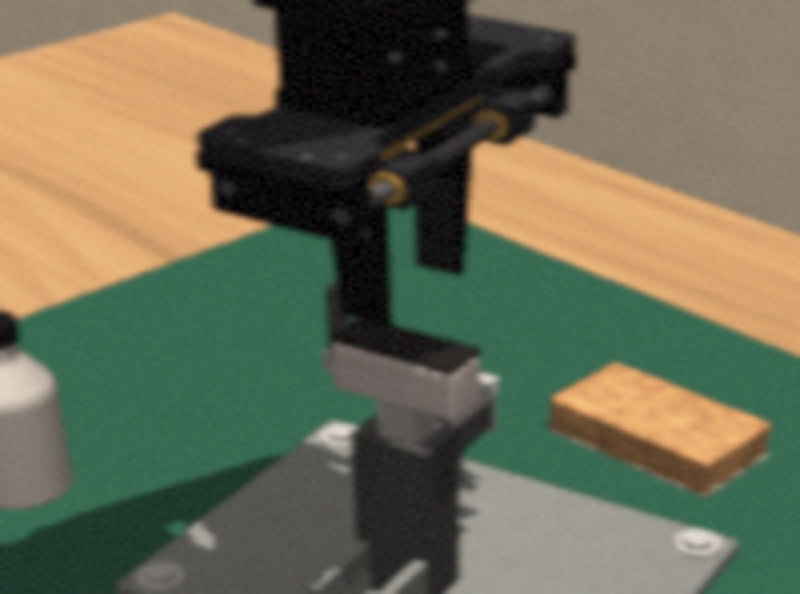

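Call:
{"fn": "send_rows", "kwargs": {"motion": [{"tx": 0, "ty": 0.5, "tz": 15, "roll": 0, "grip": 0.45}, {"tx": 0, "ty": 0, "tz": 20, "roll": 0, "grip": 0.45}, {"tx": 0, "ty": 0, "tz": 14, "roll": 0, "grip": 0.45}, {"tx": 0, "ty": 0, "tz": 8, "roll": 0, "grip": 0.45}, {"tx": 0, "ty": 0, "tz": 4, "roll": 0, "grip": 0.45}]}}

```text
time: 5.35
eef_pos: [0.5074, -0.0014, 0.1534]
orientation: [[-0.256, 0.967, 0.0], [0.967, 0.256, 0.0], [0.0, 0.0, -1.0]]
contact_force: [-0.6, -0.3, 0.6]
gripper_width: 0.0524
```

Call:
{"fn": "send_rows", "kwargs": {"motion": [{"tx": 0, "ty": 0, "tz": 0, "roll": 0, "grip": 0.6}, {"tx": 0, "ty": 0, "tz": 0, "roll": 0, "grip": 0.66}, {"tx": 0, "ty": 0, "tz": 0, "roll": 0, "grip": 0.72}, {"tx": 0, "ty": 0, "tz": 0, "roll": 0, "grip": 0.78}, {"tx": 0, "ty": 0, "tz": 0, "roll": 0, "grip": 1}], "squeeze": 15}}

```text
time: 5.98
eef_pos: [0.5064, -0.0016, 0.1538]
orientation: [[-0.256, 0.967, -0.002], [0.967, 0.256, -0.0], [0.0, -0.002, -1.0]]
contact_force: [-4.9, -1.9, 4.9]
gripper_width: 0.0259
```

Call:
{"fn": "send_rows", "kwargs": {"motion": [{"tx": 0, "ty": -0.4, "tz": 0, "roll": 0, "grip": 1}, {"tx": 0, "ty": -0.4, "tz": 0, "roll": 0, "grip": 1}, {"tx": 0, "ty": 0, "tz": 0, "roll": 0, "grip": 1}, {"tx": 0, "ty": 0, "tz": 0, "roll": 0, "grip": 1}, {"tx": 0, "ty": 0, "tz": 0, "roll": 0, "grip": 1}], "squeeze": 45}}

```text
time: 6.6
eef_pos: [0.5065, -0.0016, 0.1539]
orientation: [[-0.256, 0.967, 0.0], [0.967, 0.256, -0.0], [-0.0, 0.0, -1.0]]
contact_force: [-3.4, -1.3, 6.0]
gripper_width: 0.0262
```

Call:
{"fn": "send_rows", "kwargs": {"motion": [{"tx": 0, "ty": -0.3, "tz": -0.4, "roll": 0, "grip": 1}, {"tx": 0, "ty": -0.3, "tz": -0.4, "roll": 0, "grip": 1}, {"tx": 0, "ty": -0.2, "tz": -0.4, "roll": 0, "grip": 1}, {"tx": 0, "ty": 0, "tz": -0.4, "roll": 0, "grip": 1}, {"tx": 0, "ty": 0, "tz": -0.4, "roll": 0, "grip": 1}]}}

```text
time: 7.22
eef_pos: [0.5064, -0.0016, 0.1553]
orientation: [[-0.256, 0.967, 0.001], [0.967, 0.256, 0.0], [0.0, 0.001, -1.0]]
contact_force: [5.8, 1.4, -7.5]
gripper_width: 0.0258
```

Call:
{"fn": "send_rows", "kwargs": {"motion": [{"tx": 0, "ty": 0, "tz": -0.4, "roll": 0, "grip": 1}, {"tx": 0, "ty": 0, "tz": -0.4, "roll": 0, "grip": 1}, {"tx": 0, "ty": 0, "tz": -0.4, "roll": 0, "grip": 1}, {"tx": 0, "ty": 0, "tz": -0.4, "roll": 0, "grip": 1}, {"tx": 0, "ty": 0, "tz": -0.4, "roll": 0, "grip": 1}]}}

```text
time: 7.85
eef_pos: [0.5064, -0.0016, 0.1572]
orientation: [[-0.256, 0.967, 0.001], [0.967, 0.256, 0.0], [0.0, 0.001, -1.0]]
contact_force: [7.3, 1.8, -7.4]
gripper_width: 0.0257
```

Call:
{"fn": "send_rows", "kwargs": {"motion": [{"tx": 0, "ty": 0, "tz": -0.4, "roll": 0, "grip": 1}, {"tx": 0, "ty": 0, "tz": -0.4, "roll": 0, "grip": 1}, {"tx": 0, "ty": 0, "tz": -0.4, "roll": 0, "grip": 1}, {"tx": 0, "ty": 0, "tz": -0.4, "roll": 0, "grip": 1}, {"tx": 0, "ty": 0, "tz": -0.4, "roll": 0, "grip": 1}]}}

```text
time: 8.48
eef_pos: [0.5064, -0.0017, 0.1592]
orientation: [[-0.256, 0.967, 0.001], [0.967, 0.256, 0.0], [0.0, 0.001, -1.0]]
contact_force: [5.5, 1.3, -8.1]
gripper_width: 0.0258
```

Call:
{"fn": "send_rows", "kwargs": {"motion": [{"tx": 0, "ty": 0, "tz": -0.4, "roll": 0, "grip": 1}, {"tx": 0, "ty": 0, "tz": -0.4, "roll": 0, "grip": 1}, {"tx": 0, "ty": 0, "tz": -0.4, "roll": 0, "grip": 1}, {"tx": 0, "ty": 0, "tz": -0.4, "roll": 0, "grip": 1}, {"tx": 0, "ty": 0, "tz": -0.4, "roll": 0, "grip": 1}]}}

```text
time: 9.1
eef_pos: [0.5064, -0.0016, 0.1612]
orientation: [[-0.256, 0.967, 0.001], [0.967, 0.256, 0.0], [0.0, 0.001, -1.0]]
contact_force: [6.7, 1.6, -7.5]
gripper_width: 0.026
```

Call:
{"fn": "send_rows", "kwargs": {"motion": [{"tx": 0, "ty": 0.2, "tz": -0.4, "roll": 0, "grip": 1}, {"tx": 0, "ty": 0.2, "tz": -0.4, "roll": 0, "grip": 1}, {"tx": 0, "ty": 0.1, "tz": -0.4, "roll": 0, "grip": 1}, {"tx": 0, "ty": 0, "tz": -0.4, "roll": 0, "grip": 1}, {"tx": 0, "ty": 0, "tz": -0.4, "roll": 0, "grip": 1}]}}

```text
time: 9.72
eef_pos: [0.5064, -0.0016, 0.1636]
orientation: [[-0.256, 0.967, 0.001], [0.967, 0.256, 0.0], [0.0, 0.001, -1.0]]
contact_force: [5.7, 0.8, -7.5]
gripper_width: 0.0258
```

Call:
{"fn": "send_rows", "kwargs": {"motion": [{"tx": 0, "ty": 0, "tz": -0.4, "roll": 0, "grip": 1}, {"tx": 0, "ty": 0, "tz": -0.4, "roll": 0, "grip": 1}, {"tx": 0, "ty": 0, "tz": -0.4, "roll": 0, "grip": 1}, {"tx": 0, "ty": 0, "tz": -0.4, "roll": 0, "grip": 1}, {"tx": 0, "ty": 0, "tz": -0.4, "roll": 0, "grip": 1}]}}

```text
time: 10.35
eef_pos: [0.5064, -0.0016, 0.1656]
orientation: [[-0.256, 0.967, 0.001], [0.967, 0.256, 0.0], [0.0, 0.001, -1.0]]
contact_force: [5.0, 0.7, -7.3]
gripper_width: 0.026
```

Call:
{"fn": "send_rows", "kwargs": {"motion": [{"tx": 0, "ty": 0, "tz": -0.4, "roll": 0, "grip": 1}, {"tx": 0, "ty": 0, "tz": -0.4, "roll": 0, "grip": 1}, {"tx": 0, "ty": 0, "tz": -0.4, "roll": 0, "grip": 1}, {"tx": 0, "ty": 0, "tz": -0.4, "roll": 0, "grip": 1}, {"tx": 0, "ty": 0, "tz": -0.4, "roll": 0, "grip": 1}]}}

```text
time: 10.98
eef_pos: [0.5064, -0.0016, 0.1676]
orientation: [[-0.256, 0.967, 0.0], [0.967, 0.256, 0.0], [0.0, 0.0, -1.0]]
contact_force: [6.2, 1.3, -8.2]
gripper_width: 0.0257
```

Call:
{"fn": "send_rows", "kwargs": {"motion": [{"tx": 0, "ty": 0, "tz": -0.4, "roll": 0, "grip": 1}, {"tx": 0, "ty": 0, "tz": -0.4, "roll": 0, "grip": 1}, {"tx": 0, "ty": 0, "tz": -0.4, "roll": 0, "grip": 1}, {"tx": 0, "ty": 0, "tz": -0.4, "roll": 0, "grip": 1}, {"tx": 0, "ty": 0, "tz": -0.4, "roll": 0, "grip": 1}]}}

```text
time: 11.6
eef_pos: [0.5064, -0.0016, 0.1696]
orientation: [[-0.256, 0.967, 0.001], [0.967, 0.256, 0.0], [0.0, 0.001, -1.0]]
contact_force: [5.6, 0.9, -7.8]
gripper_width: 0.026
```

Call:
{"fn": "send_rows", "kwargs": {"motion": [{"tx": 0, "ty": 0, "tz": -0.4, "roll": 0, "grip": 1}, {"tx": 0, "ty": 0, "tz": -0.4, "roll": 0, "grip": 1}, {"tx": 0, "ty": 0, "tz": -0.4, "roll": 0, "grip": 1}, {"tx": 0, "ty": 0, "tz": -0.4, "roll": 0, "grip": 1}, {"tx": 0, "ty": 0, "tz": -0.4, "roll": 0, "grip": 1}]}}

```text
time: 12.22
eef_pos: [0.5064, -0.0016, 0.1716]
orientation: [[-0.256, 0.967, 0.001], [0.967, 0.256, 0.0], [0.0, 0.001, -1.0]]
contact_force: [5.2, 1.3, -7.5]
gripper_width: 0.0256
```

Call:
{"fn": "send_rows", "kwargs": {"motion": [{"tx": 0, "ty": 0, "tz": -0.4, "roll": 0, "grip": 1}, {"tx": 0, "ty": 0, "tz": -0.4, "roll": 0, "grip": 1}, {"tx": 0, "ty": 0, "tz": -0.4, "roll": 0, "grip": 1}, {"tx": 0, "ty": 0, "tz": -0.4, "roll": 0, "grip": 1}, {"tx": 0, "ty": 0, "tz": -0.4, "roll": 0, "grip": 1}]}}

```text
time: 12.85
eef_pos: [0.5064, -0.0016, 0.1736]
orientation: [[-0.256, 0.967, 0.001], [0.967, 0.256, 0.0], [0.0, 0.001, -1.0]]
contact_force: [4.9, 1.1, -7.4]
gripper_width: 0.026
```

Call:
{"fn": "send_rows", "kwargs": {"motion": [{"tx": 0, "ty": 0, "tz": -0.4, "roll": 0, "grip": 1}, {"tx": 0, "ty": 0, "tz": -0.4, "roll": 0, "grip": 1}, {"tx": 0, "ty": 0, "tz": -0.4, "roll": 0, "grip": 1}, {"tx": 0, "ty": 0, "tz": -0.4, "roll": 0, "grip": 1}, {"tx": 0, "ty": 0, "tz": -0.4, "roll": 0, "grip": 1}]}}

```text
time: 13.48
eef_pos: [0.5064, -0.0016, 0.1756]
orientation: [[-0.256, 0.967, 0.0], [0.967, 0.256, 0.0], [0.0, 0.0, -1.0]]
contact_force: [6.0, 0.1, -7.1]
gripper_width: 0.0257
```

Call:
{"fn": "send_rows", "kwargs": {"motion": [{"tx": 0, "ty": 0, "tz": -0.4, "roll": 0, "grip": 1}, {"tx": 0, "ty": 0, "tz": -0.4, "roll": 0, "grip": 1}, {"tx": 0, "ty": 0, "tz": -0.4, "roll": 0, "grip": 1}, {"tx": 0, "ty": 0, "tz": -0.4, "roll": 0, "grip": 1}, {"tx": 0, "ty": 0, "tz": -0.4, "roll": 0, "grip": 1}]}}

```text
time: 14.1
eef_pos: [0.5064, -0.0016, 0.1776]
orientation: [[-0.256, 0.967, 0.001], [0.967, 0.256, 0.0], [0.0, 0.001, -1.0]]
contact_force: [5.8, 1.3, -7.8]
gripper_width: 0.0255
```

Call:
{"fn": "send_rows", "kwargs": {"motion": [{"tx": 0, "ty": 0, "tz": -0.4, "roll": 0, "grip": 1}, {"tx": 0, "ty": 0, "tz": -0.4, "roll": 0, "grip": 1}, {"tx": 0, "ty": 0, "tz": -0.4, "roll": 0, "grip": 1}, {"tx": 0, "ty": 0, "tz": -0.4, "roll": 0, "grip": 1}, {"tx": 0, "ty": 0, "tz": -0.4, "roll": 0, "grip": 1}]}}

```text
time: 14.72
eef_pos: [0.5064, -0.0016, 0.1792]
orientation: [[-0.256, 0.967, 0.0], [0.967, 0.256, 0.0], [0.0, 0.0, -1.0]]
contact_force: [6.9, -0.0, -12.9]
gripper_width: 0.0255
```

Run:
```python
from h import *
from cell import manip
import cv2
sp=manip.read_camera("side"); cv2.imwrite("pics/s3.png",cv2.resize(sp["color"][160:320,200:320],None,fx=5,fy=3.7,interpolation=cv2.INTER_CUBIC))
```

```text
(no output)
```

View pics/s3.png

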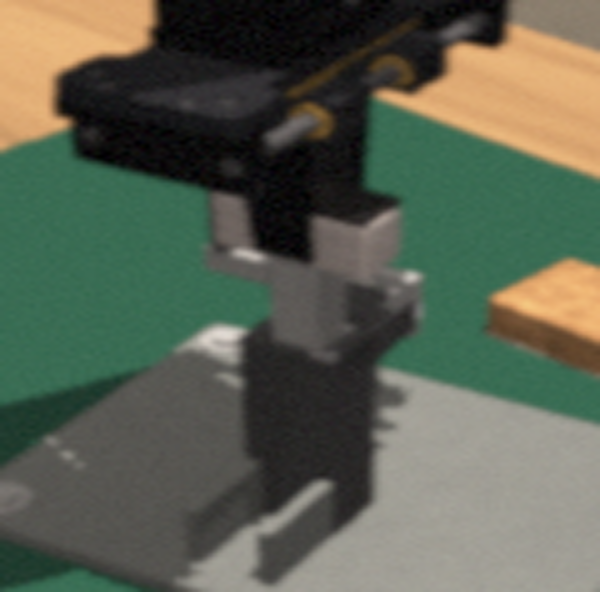

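Call:
{"fn": "send_rows", "kwargs": {"motion": [{"tx": 0, "ty": 0, "tz": -0.4, "roll": 0, "grip": 1}, {"tx": 0, "ty": 0, "tz": -0.4, "roll": 0, "grip": 1}, {"tx": 0, "ty": 0, "tz": -0.4, "roll": 0, "grip": 1}, {"tx": 0, "ty": 0, "tz": -0.4, "roll": 0, "grip": 1}, {"tx": 0, "ty": 0, "tz": -0.4, "roll": 0, "grip": 1}]}}

```text
time: 15.4
eef_pos: [0.5064, -0.0016, 0.181]
orientation: [[-0.256, 0.967, 0.0], [0.967, 0.256, 0.0], [0.0, 0.0, -1.0]]
contact_force: [7.6, 1.2, -14.3]
gripper_width: 0.0255
```

Call:
{"fn": "send_rows", "kwargs": {"motion": [{"tx": 0, "ty": 0, "tz": -0.4, "roll": 0, "grip": 1}, {"tx": 0, "ty": 0, "tz": -0.4, "roll": 0, "grip": 1}, {"tx": 0, "ty": 0, "tz": -0.4, "roll": 0, "grip": 1}, {"tx": 0, "ty": 0, "tz": -0.4, "roll": 0, "grip": 1}, {"tx": 0, "ty": 0, "tz": -0.4, "roll": 0, "grip": 1}]}}

```text
time: 16.02
eef_pos: [0.5064, -0.0017, 0.1829]
orientation: [[-0.256, 0.967, -0.0], [0.967, 0.256, 0.0], [0.0, 0.0, -1.0]]
contact_force: [7.8, 0.1, -14.9]
gripper_width: 0.0256
```

Call:
{"fn": "send_rows", "kwargs": {"motion": [{"tx": 0, "ty": 0, "tz": -0.4, "roll": 0, "grip": 1}, {"tx": 0, "ty": 0, "tz": -0.4, "roll": 0, "grip": 1}, {"tx": 0, "ty": 0, "tz": -0.4, "roll": 0, "grip": 1}, {"tx": 0, "ty": 0, "tz": -0.4, "roll": 0, "grip": 1}, {"tx": 0, "ty": 0, "tz": -0.4, "roll": 0, "grip": 1}]}}

```text
time: 16.65
eef_pos: [0.5064, -0.0016, 0.1855]
orientation: [[-0.256, 0.967, 0.0], [0.967, 0.256, 0.0], [0.0, 0.0, -1.0]]
contact_force: [6.2, 1.2, -8.6]
gripper_width: 0.0258
```

Call:
{"fn": "send_rows", "kwargs": {"motion": [{"tx": 0, "ty": 0, "tz": -0.4, "roll": 0, "grip": 1}, {"tx": 0, "ty": 0, "tz": -0.4, "roll": 0, "grip": 1}, {"tx": 0, "ty": 0, "tz": -0.4, "roll": 0, "grip": 1}, {"tx": 0, "ty": 0, "tz": -0.4, "roll": 0, "grip": 1}, {"tx": 0, "ty": 0, "tz": -0.4, "roll": 0, "grip": 1}]}}

```text
time: 17.27
eef_pos: [0.5064, -0.0016, 0.1876]
orientation: [[-0.256, 0.967, 0.001], [0.967, 0.256, 0.0], [0.0, 0.001, -1.0]]
contact_force: [6.0, 1.0, -6.8]
gripper_width: 0.0257
```

Call:
{"fn": "send_rows", "kwargs": {"motion": [{"tx": 0, "ty": 0, "tz": -0.4, "roll": 0, "grip": 1}, {"tx": 0, "ty": 0, "tz": -0.4, "roll": 0, "grip": 1}, {"tx": 0, "ty": 0, "tz": -0.4, "roll": 0, "grip": 1}, {"tx": 0, "ty": 0, "tz": -0.4, "roll": 0, "grip": 1}, {"tx": 0, "ty": 0, "tz": -0.4, "roll": 0, "grip": 1}]}}

```text
time: 17.9
eef_pos: [0.5064, -0.0016, 0.1896]
orientation: [[-0.256, 0.967, 0.001], [0.967, 0.256, 0.0], [0.0, 0.001, -1.0]]
contact_force: [6.6, 1.1, -6.8]
gripper_width: 0.0256
```

Call:
{"fn": "send_rows", "kwargs": {"motion": [{"tx": 0, "ty": 0, "tz": -0.4, "roll": 0, "grip": 1}, {"tx": 0, "ty": 0, "tz": -0.4, "roll": 0, "grip": 1}, {"tx": 0, "ty": 0, "tz": -0.4, "roll": 0, "grip": 1}, {"tx": 0, "ty": 0, "tz": -0.4, "roll": 0, "grip": 1}, {"tx": 0, "ty": 0, "tz": -0.4, "roll": 0, "grip": 1}]}}

```text
time: 18.52
eef_pos: [0.5063, -0.0016, 0.1911]
orientation: [[-0.256, 0.967, 0.0], [0.967, 0.256, 0.0], [0.0, 0.0, -1.0]]
contact_force: [7.5, 0.9, -13.5]
gripper_width: 0.0259
```

Call:
{"fn": "send_rows", "kwargs": {"motion": [{"tx": 0, "ty": 0, "tz": -0.4, "roll": 0, "grip": 1}, {"tx": 0, "ty": 0, "tz": -0.4, "roll": 0, "grip": 1}, {"tx": 0, "ty": 0, "tz": -0.4, "roll": 0, "grip": 1}, {"tx": 0, "ty": 0, "tz": -0.4, "roll": 0, "grip": 1}, {"tx": 0, "ty": 0, "tz": -0.4, "roll": 0, "grip": 1}]}}

```text
time: 19.15
eef_pos: [0.5064, -0.0016, 0.193]
orientation: [[-0.256, 0.967, 0.0], [0.967, 0.256, 0.0], [0.0, 0.0, -1.0]]
contact_force: [8.3, 1.3, -14.0]
gripper_width: 0.026
```

Call:
{"fn": "send_rows", "kwargs": {"motion": [{"tx": 0, "ty": 0, "tz": -0.4, "roll": 0, "grip": 1}, {"tx": 0, "ty": 0, "tz": -0.4, "roll": 0, "grip": 1}, {"tx": 0, "ty": 0, "tz": -0.4, "roll": 0, "grip": 1}, {"tx": 0, "ty": 0, "tz": -0.4, "roll": 0, "grip": 1}, {"tx": 0, "ty": 0, "tz": -0.4, "roll": 0, "grip": 1}]}}

```text
time: 19.77
eef_pos: [0.5063, -0.0016, 0.1949]
orientation: [[-0.256, 0.967, -0.0], [0.967, 0.256, 0.0], [0.0, -0.0, -1.0]]
contact_force: [9.0, 1.1, -16.3]
gripper_width: 0.0256
```

Call:
{"fn": "send_rows", "kwargs": {"motion": [{"tx": 0, "ty": 0, "tz": -0.4, "roll": 0, "grip": 1}, {"tx": 0, "ty": 0, "tz": -0.4, "roll": 0, "grip": 1}, {"tx": 0, "ty": 0, "tz": -0.4, "roll": 0, "grip": 1}, {"tx": 0, "ty": 0, "tz": -0.4, "roll": 0, "grip": 1}, {"tx": 0, "ty": 0, "tz": -0.4, "roll": 0, "grip": 1}]}}

```text
time: 20.4
eef_pos: [0.5064, -0.0017, 0.1975]
orientation: [[-0.256, 0.967, 0.0], [0.967, 0.256, 0.0], [0.0, 0.0, -1.0]]
contact_force: [6.5, 1.0, -9.5]
gripper_width: 0.0257
```

Call:
{"fn": "send_rows", "kwargs": {"motion": [{"tx": 0, "ty": 0, "tz": -0.4, "roll": 0, "grip": 1}, {"tx": 0, "ty": 0, "tz": -0.4, "roll": 0, "grip": 1}, {"tx": 0, "ty": 0, "tz": -0.4, "roll": 0, "grip": 1}, {"tx": 0, "ty": 0, "tz": -0.4, "roll": 0, "grip": 1}, {"tx": 0, "ty": 0, "tz": -0.4, "roll": 0, "grip": 1}]}}

```text
time: 21.02
eef_pos: [0.5064, -0.0016, 0.1996]
orientation: [[-0.256, 0.967, 0.001], [0.967, 0.256, 0.0], [0.0, 0.001, -1.0]]
contact_force: [6.5, 0.8, -7.4]
gripper_width: 0.0255
```

Call:
{"fn": "send_rows", "kwargs": {"motion": [{"tx": 0, "ty": 0, "tz": -0.4, "roll": 0, "grip": 1}, {"tx": 0, "ty": 0, "tz": -0.4, "roll": 0, "grip": 1}, {"tx": 0, "ty": 0, "tz": -0.4, "roll": 0, "grip": 1}, {"tx": 0, "ty": 0, "tz": -0.4, "roll": 0, "grip": 1}, {"tx": 0, "ty": 0, "tz": -0.4, "roll": 0, "grip": 1}]}}

```text
time: 21.65
eef_pos: [0.5064, -0.0016, 0.2016]
orientation: [[-0.256, 0.967, 0.001], [0.967, 0.256, 0.0], [0.0, 0.001, -1.0]]
contact_force: [5.8, 0.8, -7.2]
gripper_width: 0.0258
```

Call:
{"fn": "send_rows", "kwargs": {"motion": [{"tx": 0, "ty": 0, "tz": -0.4, "roll": 0, "grip": 1}, {"tx": 0, "ty": 0, "tz": -0.4, "roll": 0, "grip": 1}, {"tx": 0, "ty": 0, "tz": -0.4, "roll": 0, "grip": 1}, {"tx": 0, "ty": 0, "tz": -0.4, "roll": 0, "grip": 1}, {"tx": 0, "ty": 0, "tz": -0.4, "roll": 0, "grip": 1}]}}

```text
time: 22.28
eef_pos: [0.5064, -0.0017, 0.2031]
orientation: [[-0.256, 0.967, 0.0], [0.967, 0.256, 0.0], [0.0, 0.0, -1.0]]
contact_force: [8.6, 0.2, -13.6]
gripper_width: 0.026
```

Call:
{"fn": "send_rows", "kwargs": {"motion": [{"tx": 0, "ty": 0, "tz": -0.4, "roll": 0, "grip": 1}, {"tx": 0, "ty": 0, "tz": -0.4, "roll": 0, "grip": 1}, {"tx": 0, "ty": 0, "tz": -0.4, "roll": 0, "grip": 1}, {"tx": 0, "ty": 0, "tz": -0.4, "roll": 0, "grip": 1}, {"tx": 0, "ty": 0, "tz": -0.4, "roll": 0, "grip": 1}]}}

```text
time: 22.9
eef_pos: [0.5064, -0.0016, 0.205]
orientation: [[-0.256, 0.967, 0.0], [0.967, 0.256, 0.0], [0.0, 0.0, -1.0]]
contact_force: [7.5, 1.4, -14.8]
gripper_width: 0.0259
```

Call:
{"fn": "send_rows", "kwargs": {"motion": [{"tx": 0, "ty": 0, "tz": -0.4, "roll": 0, "grip": 1}, {"tx": 0, "ty": 0, "tz": -0.4, "roll": 0, "grip": 1}, {"tx": 0, "ty": 0, "tz": -0.4, "roll": 0, "grip": 1}, {"tx": 0, "ty": 0, "tz": -0.4, "roll": 0, "grip": 1}, {"tx": 0, "ty": 0, "tz": -0.4, "roll": 0, "grip": 1}]}}

```text
time: 23.52
eef_pos: [0.5063, -0.0016, 0.2069]
orientation: [[-0.256, 0.967, -0.0], [0.967, 0.256, 0.0], [0.0, 0.0, -1.0]]
contact_force: [8.3, -0.1, -16.4]
gripper_width: 0.0258
```

Call:
{"fn": "send_rows", "kwargs": {"motion": [{"tx": 0, "ty": 0, "tz": -0.4, "roll": 0, "grip": 1}, {"tx": 0, "ty": 0, "tz": -0.4, "roll": 0, "grip": 1}, {"tx": 0, "ty": 0, "tz": -0.4, "roll": 0, "grip": 1}, {"tx": 0, "ty": 0, "tz": -0.4, "roll": 0, "grip": 1}, {"tx": 0, "ty": 0, "tz": -0.4, "roll": 0, "grip": 1}]}}

```text
time: 24.15
eef_pos: [0.5064, -0.0016, 0.2094]
orientation: [[-0.256, 0.967, 0.0], [0.967, 0.256, 0.0], [0.0, 0.0, -1.0]]
contact_force: [6.2, 0.8, -7.8]
gripper_width: 0.0256
```

Call:
{"fn": "send_rows", "kwargs": {"motion": [{"tx": 0, "ty": 0, "tz": -0.4, "roll": 0, "grip": 1}, {"tx": 0, "ty": 0, "tz": -0.4, "roll": 0, "grip": 1}, {"tx": 0, "ty": 0, "tz": -0.4, "roll": 0, "grip": 1}, {"tx": 0, "ty": 0, "tz": -0.4, "roll": 0, "grip": 1}, {"tx": 0, "ty": 0, "tz": -0.4, "roll": 0, "grip": 1}]}}

```text
time: 24.78
eef_pos: [0.5064, -0.0016, 0.2116]
orientation: [[-0.256, 0.967, 0.001], [0.967, 0.256, 0.0], [0.0, 0.001, -1.0]]
contact_force: [5.8, 1.0, -7.5]
gripper_width: 0.0258
```

Call:
{"fn": "send_rows", "kwargs": {"motion": [{"tx": 0, "ty": 0, "tz": -0.4, "roll": 0, "grip": 1}, {"tx": 0, "ty": 0, "tz": -0.4, "roll": 0, "grip": 1}, {"tx": 0, "ty": 0, "tz": -0.4, "roll": 0, "grip": 1}, {"tx": 0, "ty": 0, "tz": -0.4, "roll": 0, "grip": 1}, {"tx": 0, "ty": 0, "tz": -0.4, "roll": 0, "grip": 1}]}}

```text
time: 25.4
eef_pos: [0.5064, -0.0016, 0.2135]
orientation: [[-0.256, 0.967, 0.001], [0.967, 0.256, 0.0], [0.0, 0.001, -1.0]]
contact_force: [5.4, 1.8, -7.4]
gripper_width: 0.0258
```

Call:
{"fn": "send_rows", "kwargs": {"motion": [{"tx": 0, "ty": 0, "tz": -0.4, "roll": 0, "grip": 1}, {"tx": 0, "ty": 0, "tz": -0.4, "roll": 0, "grip": 1}, {"tx": 0, "ty": 0, "tz": -0.4, "roll": 0, "grip": 1}, {"tx": 0, "ty": 0, "tz": -0.4, "roll": 0, "grip": 1}, {"tx": 0, "ty": 0, "tz": -0.4, "roll": 0, "grip": 1}]}}

```text
time: 26.02
eef_pos: [0.5063, -0.0016, 0.2151]
orientation: [[-0.256, 0.967, 0.0], [0.967, 0.256, 0.0], [0.0, 0.0, -1.0]]
contact_force: [7.1, 0.6, -13.4]
gripper_width: 0.0256
```

Call:
{"fn": "send_rows", "kwargs": {"motion": [{"tx": 0, "ty": 0, "tz": -0.4, "roll": 0, "grip": 1}, {"tx": 0, "ty": 0, "tz": -0.4, "roll": 0, "grip": 1}, {"tx": 0, "ty": 0, "tz": -0.4, "roll": 0, "grip": 1}, {"tx": 0, "ty": 0, "tz": -0.4, "roll": 0, "grip": 1}, {"tx": 0, "ty": 0, "tz": -0.4, "roll": 0, "grip": 1}]}}

```text
time: 26.65
eef_pos: [0.5063, -0.0016, 0.2169]
orientation: [[-0.256, 0.967, -0.0], [0.967, 0.256, 0.0], [0.0, 0.0, -1.0]]
contact_force: [8.9, 0.9, -14.6]
gripper_width: 0.0257
```

Call:
{"fn": "send_rows", "kwargs": {"motion": [{"tx": 0, "ty": 0, "tz": -0.4, "roll": 0, "grip": 1}, {"tx": 0, "ty": 0, "tz": -0.4, "roll": 0, "grip": 1}, {"tx": 0, "ty": 0, "tz": -0.4, "roll": 0, "grip": 1}, {"tx": 0, "ty": 0, "tz": -0.4, "roll": 0, "grip": 1}, {"tx": 0, "ty": 0, "tz": -0.4, "roll": 0, "grip": 1}]}}

```text
time: 27.28
eef_pos: [0.5063, -0.0016, 0.2188]
orientation: [[-0.256, 0.967, -0.0], [0.967, 0.256, 0.0], [0.0, -0.0, -1.0]]
contact_force: [8.7, 0.8, -15.6]
gripper_width: 0.0258
```

Call:
{"fn": "send_rows", "kwargs": {"motion": [{"tx": 0, "ty": 0, "tz": -0.4, "roll": 0, "grip": 1}, {"tx": 0, "ty": 0, "tz": -0.4, "roll": 0, "grip": 1}, {"tx": 0, "ty": 0, "tz": -0.4, "roll": 0, "grip": 1}, {"tx": 0, "ty": 0, "tz": -0.4, "roll": 0, "grip": 1}, {"tx": 0, "ty": 0, "tz": -0.4, "roll": 0, "grip": 1}]}}

```text
time: 27.9
eef_pos: [0.5064, -0.0016, 0.2214]
orientation: [[-0.256, 0.967, 0.0], [0.967, 0.256, 0.0], [0.0, 0.0, -1.0]]
contact_force: [5.7, 1.1, -8.5]
gripper_width: 0.0258
```

Call:
{"fn": "send_rows", "kwargs": {"motion": [{"tx": 0, "ty": 0, "tz": -0.4, "roll": 0, "grip": 1}, {"tx": 0, "ty": 0, "tz": -0.4, "roll": 0, "grip": 1}, {"tx": 0, "ty": 0, "tz": -0.4, "roll": 0, "grip": 1}, {"tx": 0, "ty": 0, "tz": -0.4, "roll": 0, "grip": 1}, {"tx": 0, "ty": 0, "tz": -0.4, "roll": 0, "grip": 1}]}}

```text
time: 28.52
eef_pos: [0.5064, -0.0017, 0.2235]
orientation: [[-0.256, 0.967, 0.001], [0.967, 0.256, 0.0], [0.0, 0.001, -1.0]]
contact_force: [5.9, 0.9, -8.1]
gripper_width: 0.0257
```

Call:
{"fn": "send_rows", "kwargs": {"motion": [{"tx": 0, "ty": 0, "tz": -0.3, "roll": 0, "grip": 1}, {"tx": 0, "ty": 0, "tz": -0.3, "roll": 0, "grip": 1}, {"tx": 0, "ty": 0, "tz": -0.2, "roll": 0, "grip": 1}, {"tx": 0, "ty": 0, "tz": 0, "roll": 0, "grip": 1}, {"tx": 0, "ty": 0, "tz": 0, "roll": 0, "grip": 1}]}}

```text
time: 29.15
eef_pos: [0.5064, -0.0016, 0.2244]
orientation: [[-0.256, 0.967, 0.001], [0.967, 0.256, 0.0], [0.0, 0.001, -1.0]]
contact_force: [7.1, 1.5, -7.8]
gripper_width: 0.0258
```

Call:
{"fn": "send_rows", "kwargs": {"motion": [{"tx": 0, "ty": 0, "tz": 0.2, "roll": 0, "grip": 1}, {"tx": 0, "ty": 0, "tz": 0.2, "roll": 0, "grip": 1}, {"tx": 0, "ty": 0, "tz": 0.2, "roll": 0, "grip": 1}, {"tx": 0, "ty": 0, "tz": 0.2, "roll": 0, "grip": 1}, {"tx": 0, "ty": 0, "tz": 0.2, "roll": 0, "grip": 1}]}}

```text
time: 29.78
eef_pos: [0.5064, -0.0016, 0.2235]
orientation: [[-0.256, 0.967, 0.001], [0.967, 0.256, 0.0], [-0.0, 0.001, -1.0]]
contact_force: [5.6, 1.6, -4.9]
gripper_width: 0.0258
```

Call:
{"fn": "send_rows", "kwargs": {"motion": [{"tx": 0, "ty": 0, "tz": 0.1, "roll": 0, "grip": 1}, {"tx": 0, "ty": 0, "tz": 0.1, "roll": 0, "grip": 1}, {"tx": 0, "ty": 0, "tz": 0.1, "roll": 0, "grip": 1}, {"tx": 0, "ty": 0, "tz": 0, "roll": 0, "grip": 1}, {"tx": 0, "ty": 0, "tz": 0, "roll": 0, "grip": 1}]}}

```text
time: 30.4
eef_pos: [0.5064, -0.0016, 0.2232]
orientation: [[-0.256, 0.967, 0.001], [0.967, 0.256, 0.0], [-0.0, 0.001, -1.0]]
contact_force: [5.7, 1.4, -6.0]
gripper_width: 0.0259
```

Call:
{"fn": "send_rows", "kwargs": {"motion": [{"tx": 0, "ty": 0, "tz": 0.1, "roll": 0, "grip": 1}, {"tx": 0, "ty": 0, "tz": 0.1, "roll": 0, "grip": 1}, {"tx": 0, "ty": 0, "tz": 0.1, "roll": 0, "grip": 1}, {"tx": 0, "ty": 0, "tz": 0, "roll": 0, "grip": 1}, {"tx": 0, "ty": 0, "tz": 0, "roll": 0, "grip": 1}]}}

```text
time: 31.02
eef_pos: [0.5064, -0.0016, 0.2229]
orientation: [[-0.256, 0.967, 0.001], [0.967, 0.256, 0.0], [-0.0, 0.001, -1.0]]
contact_force: [6.2, 1.7, -5.6]
gripper_width: 0.0257
```

Call:
{"fn": "send_rows", "kwargs": {"motion": [{"tx": 0, "ty": 0, "tz": 0.1, "roll": 0, "grip": 1}, {"tx": 0, "ty": 0, "tz": 0.1, "roll": 0, "grip": 1}, {"tx": 0, "ty": 0, "tz": 0.1, "roll": 0, "grip": 1}, {"tx": 0, "ty": 0, "tz": 0, "roll": 0, "grip": 1}, {"tx": 0, "ty": 0, "tz": 0, "roll": 0, "grip": 1}]}}

```text
time: 31.65
eef_pos: [0.5064, -0.0016, 0.2226]
orientation: [[-0.256, 0.967, 0.001], [0.967, 0.256, 0.0], [-0.0, 0.001, -1.0]]
contact_force: [5.8, 0.8, -5.5]
gripper_width: 0.0259
```

Call:
{"fn": "send_rows", "kwargs": {"motion": [{"tx": 0, "ty": 0, "tz": 0.1, "roll": 0, "grip": 1}, {"tx": 0, "ty": 0, "tz": 0.1, "roll": 0, "grip": 1}, {"tx": 0, "ty": 0, "tz": 0.1, "roll": 0, "grip": 1}, {"tx": 0, "ty": 0, "tz": 0, "roll": 0, "grip": 1}, {"tx": 0, "ty": 0, "tz": 0, "roll": 0, "grip": 1}]}}

```text
time: 32.28
eef_pos: [0.5064, -0.0016, 0.2226]
orientation: [[-0.256, 0.967, 0.001], [0.967, 0.256, 0.0], [-0.0, 0.001, -1.0]]
contact_force: [4.5, 0.8, 0.3]
gripper_width: 0.0262
```

Call:
{"fn": "send_rows", "kwargs": {"motion": [{"tx": 0, "ty": 0, "tz": 0.1, "roll": 0, "grip": 1}, {"tx": 0, "ty": 0, "tz": 0.1, "roll": 0, "grip": 1}, {"tx": 0, "ty": 0, "tz": 0.1, "roll": 0, "grip": 1}, {"tx": 0, "ty": 0, "tz": 0, "roll": 0, "grip": 1}, {"tx": 0, "ty": 0, "tz": 0, "roll": 0, "grip": 1}]}}

```text
time: 32.9
eef_pos: [0.5064, -0.0017, 0.2224]
orientation: [[-0.256, 0.967, 0.001], [0.967, 0.256, 0.0], [-0.0, 0.001, -1.0]]
contact_force: [3.9, 1.6, 5.2]
gripper_width: 0.0259
```

Call:
{"fn": "send_rows", "kwargs": {"motion": [{"tx": 0, "ty": 0.1, "tz": -0.1, "roll": 0, "grip": 1}, {"tx": 0, "ty": 0.1, "tz": -0.1, "roll": 0, "grip": 1}, {"tx": 0, "ty": 0.1, "tz": 0, "roll": 0, "grip": 1}, {"tx": 0, "ty": 0, "tz": 0, "roll": 0, "grip": 1}, {"tx": 0, "ty": 0, "tz": 0, "roll": 0, "grip": 1}]}}

```text
time: 33.52
eef_pos: [0.5064, -0.0016, 0.2225]
orientation: [[-0.256, 0.967, 0.0], [0.967, 0.256, -0.0], [-0.0, 0.0, -1.0]]
contact_force: [0.6, 1.8, 6.2]
gripper_width: 0.0254
```

Call:
{"fn": "send_rows", "kwargs": {"motion": [{"tx": 0, "ty": 0, "tz": 0, "roll": 0, "grip": 1}, {"tx": 0, "ty": 0, "tz": 0, "roll": 0, "grip": 1}, {"tx": 0, "ty": 0, "tz": 0, "roll": 0, "grip": 0.7}, {"tx": 0, "ty": 0, "tz": 0, "roll": 0, "grip": 0.6}, {"tx": 0, "ty": 0, "tz": 0, "roll": 0, "grip": 0.5}], "squeeze": 10}}

```text
time: 34.15
eef_pos: [0.5062, -0.0016, 0.2219]
orientation: [[-0.256, 0.967, -0.001], [0.967, 0.256, 0.0], [0.0, -0.001, -1.0]]
contact_force: [-0.6, -0.4, 1.0]
gripper_width: 0.0428
```

Call:
{"fn": "send_rows", "kwargs": {"motion": [{"tx": 0, "ty": 0, "tz": 0, "roll": 0, "grip": 0.45}, {"tx": 0, "ty": 0, "tz": 0, "roll": 0, "grip": 0.45}, {"tx": 0, "ty": 0, "tz": -10, "roll": 0, "grip": 0.45}, {"tx": 0, "ty": 0, "tz": -25, "roll": 0, "grip": 0.45}, {"tx": 0, "ty": 0, "tz": -40, "roll": 0, "grip": 0.45}]}}

```text
time: 34.78
eef_pos: [0.5061, -0.0016, 0.2979]
orientation: [[-0.256, 0.967, -0.002], [0.967, 0.256, 0.0], [0.001, -0.002, -1.0]]
contact_force: [1.1, 0.5, -0.4]
gripper_width: 0.0524
```

Run:
```python
from h import *
from cell import manip
import cv2
s=manip.get_state(); p=manip.read_camera("wrist"); pickle.dump((s,p),open("w3.pkl","wb"))
print(s["eef_pos"],s["joint_pos"])
for t in ["lock_peg"]:
    for r in manip.cut_out(t,p): print(t,r["score"],r["extent"])
for st in ([.5045,-.003,np.radians(14.9)],[.507,-.0015,np.radians(14.9)],[.5087,-.0004,np.radians(14.9)]): print(wproj(p,s,stw(st,[[.075,.088,.15],[.075,.088,.103],[0,0,.251]])).round(1).tolist())
cv2.imwrite("pics/w3.png",cv2.resize(p["color"][60:300,200:400],None,fx=3.5,fy=2.5,interpolation=cv2.INTER_CUBIC))
sp=manip.read_camera("side"); cv2.imwrite("pics/s4.png",cv2.resize(sp["color"][150:350,150:370],None,fx=3.6,fy=3,interpolation=cv2.INTER_CUBIC))
```

```text
[ 0.50609723 -0.00156441  0.29788627] [-7.66116900e+00  1.37020050e+01  9.87895049e+01  4.48532218e-03
  6.76050878e+01 -2.24933795e+01]
lock_peg 0.66 [341.5, 105.0, 360.7, 174.7]
[[352.7, 111.2], [343.6, 112.4], [274.7, 230.7]]
[[355.5, 110.5], [346.1, 111.8], [278.7, 229.7]]
[[357.4, 109.9], [347.7, 111.3], [281.4, 228.8]]
```

View pics/w3.png

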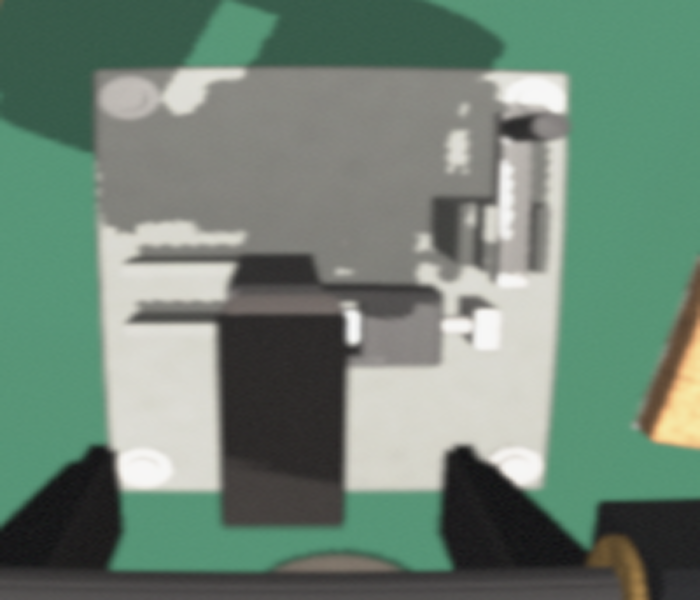

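View pics/s4.png

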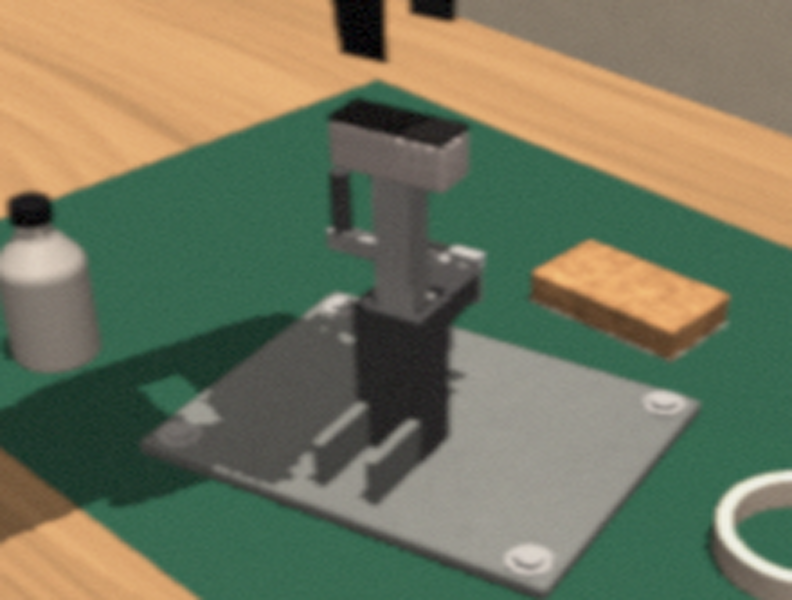

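Call:
{"fn": "send_rows", "kwargs": {"motion": [{"tx": 22, "ty": 19, "tz": 0, "roll": 0, "grip": 0.5}, {"tx": 22, "ty": 19, "tz": 0, "roll": 0, "grip": 0.5}, {"tx": 22, "ty": 19, "tz": 0, "roll": 0, "grip": 0.5}, {"tx": 22, "ty": 19, "tz": 0, "roll": 0, "grip": 0.5}, {"tx": 0, "ty": 0, "tz": 0, "roll": 10, "grip": 0.5}]}}

```text
time: 35.55
eef_pos: [0.5576, 0.1044, 0.296]
orientation: [[-0.083, 0.997, -0.002], [0.997, 0.083, 0.0], [0.0, -0.002, -1.0]]
contact_force: [-1.0, -0.6, 0.1]
gripper_width: 0.0475
```

Call:
{"fn": "send_rows", "kwargs": {"motion": [{"tx": 0, "ty": 0, "tz": 0, "roll": 10, "grip": 0.5}, {"tx": 0, "ty": 0, "tz": 0, "roll": 10, "grip": 0.5}, {"tx": 0, "ty": 0, "tz": 0, "roll": 10, "grip": 0.5}, {"tx": 0, "ty": 0, "tz": 0, "roll": 10, "grip": 0.5}, {"tx": 0, "ty": 0, "tz": 0, "roll": 10, "grip": 0.5}]}}

```text
time: 36.17
eef_pos: [0.5571, 0.1029, 0.2963]
orientation: [[0.713, 0.701, -0.001], [0.701, -0.713, -0.0], [-0.001, -0.001, -1.0]]
contact_force: [0.5, 0.7, -0.3]
gripper_width: 0.0475
```

Call:
{"fn": "send_rows", "kwargs": {"motion": [{"tx": 0, "ty": 0, "tz": 0, "roll": 10, "grip": 0.5}, {"tx": 0, "ty": 0, "tz": 0, "roll": 10, "grip": 0.5}, {"tx": 0, "ty": 0, "tz": 0, "roll": 10, "grip": 0.5}, {"tx": 0, "ty": 0, "tz": 50, "roll": 0, "grip": 0.5}, {"tx": 0, "ty": 0, "tz": 50, "roll": 0, "grip": 0.5}]}}

```text
time: 36.8
eef_pos: [0.557, 0.1029, 0.1956]
orientation: [[0.967, 0.256, 0.0], [0.256, -0.967, 0.0], [0.0, -0.0, -1.0]]
contact_force: [1.8, 0.5, 0.5]
gripper_width: 0.0473
```

Run:
```python
from h import *
from cell import manip
import cv2
s=manip.get_state(); p=manip.read_camera("wrist"); pickle.dump((s,p),open("w4.pkl","wb"))
print(s["time"],s["eef_pos"],s["orientation"],s["joint_pos"])
for t in ["lock_peg"]:
    for r in manip.cut_out(t,p): print(t,r["score"],r["extent"])
print(wproj(p,s,stw([.507,-.0015,np.radians(14.9)],[[.075,.088,.15]])).round(1).tolist())
cv2.imwrite("pics/w4.png",p["color"])
sp=manip.read_camera("side"); cv2.imwrite("pics/s5.png",cv2.resize(sp["color"][150:350,150:370],None,fx=3.6,fy=3,interpolation=cv2.INTER_CUBIC))
```

```text
36.8 [0.55699772 0.10288517 0.19555986] [[ 9.66726285e-01  2.55812922e-01  1.96778749e-04]
 [ 2.55812909e-01 -9.66726304e-01  9.24694220e-05]
 [ 2.13886066e-04 -3.90540766e-05 -9.99999976e-01]] [3.78197400e+00 2.45474788e+01 9.89976283e+01 5.45143949e-03
 5.64432936e+01 7.89572014e+01]
lock_peg 0.76 [272.2, 203.8, 359.6, 240.8]
[[279.5, 232.6]]
```

View pics/w4.png

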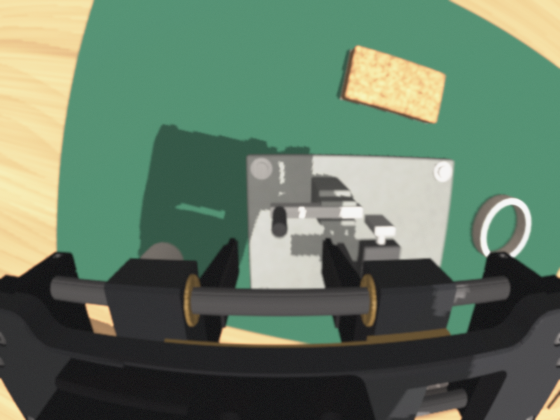

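View pics/s5.png

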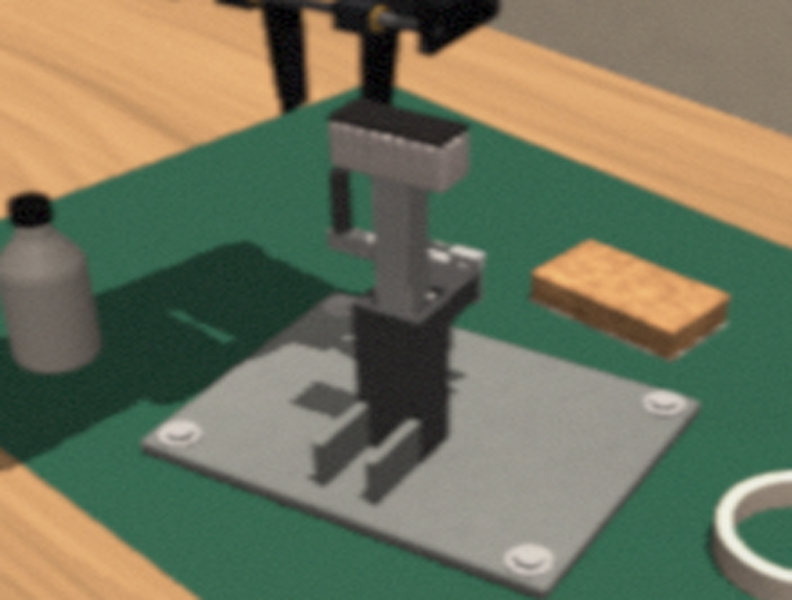

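Call:
{"fn": "send_rows", "kwargs": {"motion": [{"tx": 0, "ty": 0, "tz": 25, "roll": 0, "grip": 0.5}, {"tx": 0, "ty": 0, "tz": 25, "roll": 0, "grip": 0.5}, {"tx": 0, "ty": 0, "tz": 12, "roll": 0, "grip": 0.5}, {"tx": 0, "ty": 0, "tz": 8, "roll": 0, "grip": 0.5}, {"tx": 0, "ty": 0, "tz": 0, "roll": 0, "grip": 0.5}]}}

```text
time: 37.58
eef_pos: [0.5577, 0.1029, 0.1276]
orientation: [[0.967, 0.256, 0.0], [0.256, -0.967, 0.0], [0.001, 0.0, -1.0]]
contact_force: [0.3, -0.2, 0.4]
gripper_width: 0.0478
```

Call:
{"fn": "send_rows", "kwargs": {"motion": [{"tx": 0, "ty": 0, "tz": 0, "roll": 0, "grip": 0.65}, {"tx": 0, "ty": 0, "tz": 0, "roll": 0, "grip": 0.75}, {"tx": 0, "ty": 0, "tz": 0, "roll": 0, "grip": 0.85}, {"tx": 0, "ty": 0, "tz": 0, "roll": 0, "grip": 1}, {"tx": 0, "ty": 0, "tz": 0, "roll": 0, "grip": 1}], "squeeze": 10}}

```text
time: 38.2
eef_pos: [0.5575, 0.103, 0.1273]
orientation: [[0.967, 0.256, 0.0], [0.256, -0.967, 0.0], [0.0, -0.0, -1.0]]
contact_force: [-0.2, 1.2, 2.2]
gripper_width: 0.0115
```

Gripped (11.5 mm ≈ peg). Slide along tool +y.

Call:
{"fn": "send_rows", "kwargs": {"motion": [{"tx": 0, "ty": 1, "tz": 0, "roll": 0, "grip": 1}, {"tx": 0, "ty": 2, "tz": 0, "roll": 0, "grip": 1}, {"tx": 0, "ty": 3, "tz": 0, "roll": 0, "grip": 1}, {"tx": 0, "ty": 3, "tz": 0, "roll": 0, "grip": 1}, {"tx": 0, "ty": 3, "tz": 0, "roll": 0, "grip": 1}]}}

```text
time: 38.83
eef_pos: [0.5606, 0.0911, 0.1272]
orientation: [[0.967, 0.256, 0.0], [0.256, -0.967, 0.0], [0.0, -0.0, -1.0]]
contact_force: [-0.4, 1.9, 3.5]
gripper_width: 0.0118
```

Call:
{"fn": "send_rows", "kwargs": {"motion": [{"tx": 0, "ty": 3, "tz": 0, "roll": 0, "grip": 1}, {"tx": 0, "ty": 3, "tz": 0, "roll": 0, "grip": 1}, {"tx": 0, "ty": 3, "tz": 0, "roll": 0, "grip": 1}, {"tx": 0, "ty": 2, "tz": 0, "roll": 0, "grip": 1}, {"tx": 0, "ty": 2, "tz": 0, "roll": 0, "grip": 1}]}}

```text
time: 39.45
eef_pos: [0.5639, 0.0787, 0.1272]
orientation: [[0.967, 0.256, 0.0], [0.256, -0.967, 0.0], [0.0, -0.0, -1.0]]
contact_force: [0.6, 2.5, 3.9]
gripper_width: 0.0113
```

Call:
{"fn": "send_rows", "kwargs": {"motion": [{"tx": 0, "ty": 1, "tz": 0, "roll": 0, "grip": 1}, {"tx": 0, "ty": 1, "tz": 0, "roll": 0, "grip": 1}, {"tx": 0, "ty": 0.5, "tz": 0, "roll": 0, "grip": 1}, {"tx": 0, "ty": 0.5, "tz": 0, "roll": 0, "grip": 1}, {"tx": 0, "ty": 0.5, "tz": 0, "roll": 0, "grip": 1}]}}

```text
time: 40.08
eef_pos: [0.5648, 0.0754, 0.1272]
orientation: [[0.967, 0.256, 0.0], [0.256, -0.967, 0.0], [0.0, -0.0, -1.0]]
contact_force: [0.0, 1.9, 3.9]
gripper_width: 0.012
```

Call:
{"fn": "send_rows", "kwargs": {"motion": [{"tx": 0, "ty": 0.4, "tz": 0, "roll": 0, "grip": 1}, {"tx": 0, "ty": 0.4, "tz": 0, "roll": 0, "grip": 1}, {"tx": 0, "ty": 0.4, "tz": 0, "roll": 0, "grip": 1}, {"tx": 0, "ty": 0.4, "tz": 0, "roll": 0, "grip": 1}, {"tx": 0, "ty": 0.2, "tz": 0, "roll": 0, "grip": 1}]}}

```text
time: 40.7
eef_pos: [0.565, 0.0744, 0.1272]
orientation: [[0.967, 0.256, -0.0], [0.256, -0.967, 0.001], [0.0, -0.001, -1.0]]
contact_force: [0.5, 8.5, 5.0]
gripper_width: 0.0116
```

Call:
{"fn": "send_rows", "kwargs": {"motion": [{"tx": 0, "ty": 0.3, "tz": 0, "roll": 0, "grip": 1}, {"tx": 0, "ty": 0.3, "tz": 0, "roll": 0, "grip": 1}, {"tx": 0, "ty": 0.3, "tz": 0, "roll": 0, "grip": 1}, {"tx": 0, "ty": 0, "tz": 0, "roll": 0, "grip": 1}, {"tx": 0, "ty": 0, "tz": 0, "roll": 0, "grip": 1}]}}

```text
time: 41.32
eef_pos: [0.5651, 0.0743, 0.1272]
orientation: [[0.967, 0.256, -0.0], [0.256, -0.967, 0.002], [0.0, -0.002, -1.0]]
contact_force: [-0.6, 13.6, 6.6]
gripper_width: 0.0115
```

Call:
{"fn": "send_rows", "kwargs": {"motion": [{"tx": 0, "ty": -0.5, "tz": 0, "roll": 0, "grip": 1}, {"tx": 0, "ty": -0.5, "tz": 0, "roll": 0, "grip": 1}, {"tx": 0, "ty": 0, "tz": 0, "roll": 0, "grip": 0.8}, {"tx": 0, "ty": 0, "tz": 0, "roll": 0, "grip": 0.65}, {"tx": 0, "ty": 0, "tz": 0, "roll": 0, "grip": 0.6}]}}

```text
time: 41.95
eef_pos: [0.5649, 0.0735, 0.1268]
orientation: [[0.967, 0.256, -0.001], [0.256, -0.967, -0.0], [-0.001, -0.0, -1.0]]
contact_force: [-0.2, -0.7, -0.6]
gripper_width: 0.0334
```

Call:
{"fn": "send_rows", "kwargs": {"motion": [{"tx": 0, "ty": 0, "tz": 0, "roll": 0, "grip": 0.6}, {"tx": 0, "ty": 0, "tz": -10, "roll": 0, "grip": 0.6}, {"tx": 0, "ty": 0, "tz": -25, "roll": 0, "grip": 0.6}, {"tx": 0, "ty": 0, "tz": -40, "roll": 0, "grip": 0.6}, {"tx": 0, "ty": 0, "tz": -50, "roll": 0, "grip": 0.6}]}}

```text
time: 42.58
eef_pos: [0.5647, 0.0737, 0.2536]
orientation: [[0.967, 0.256, -0.001], [0.256, -0.967, 0.0], [-0.001, -0.0, -1.0]]
contact_force: [0.1, 0.6, 0.2]
gripper_width: 0.038
```

Call:
{"fn": "send_rows", "kwargs": {"motion": [{"tx": 0, "ty": 0, "tz": -50, "roll": 0, "grip": 0.6}, {"tx": 0, "ty": 0, "tz": -20, "roll": 0, "grip": 0.6}, {"tx": 0, "ty": 0, "tz": 0, "roll": 0, "grip": 0.6}, {"tx": 0, "ty": 0, "tz": 0, "roll": 0, "grip": 0.6}, {"tx": 0, "ty": 0, "tz": 0, "roll": 0, "grip": 0.6}]}}

```text
time: 43.2
eef_pos: [0.5648, 0.0737, 0.321]
orientation: [[0.967, 0.256, -0.002], [0.256, -0.967, 0.0], [-0.002, -0.001, -1.0]]
contact_force: [-0.4, -0.1, -0.1]
gripper_width: 0.038
```

Run:
```python
from h import *
from cell import manip
import cv2
s=manip.get_state(); p=manip.read_camera("wrist"); pickle.dump((s,p),open("w5.pkl","wb"))
print(s["time"],s["eef_pos"],s["contact_force"])
for l in (0,.026,.03): print(l,wproj(p,s,stw([.507,-.0015,np.radians(14.9)],[[.075,.088-l,.15],[0,0,.251]])).round(1).tolist())
cv2.imwrite("pics/w5.png",p["color"])
sp=manip.read_camera("side"); cv2.imwrite("pics/s6.png",cv2.resize(sp["color"][150:350,150:370],None,fx=3.6,fy=3,interpolation=cv2.INTER_CUBIC))
```

```text
43.2 [0.56482342 0.07366952 0.32095179] [-0.37296722 -0.07156372 -0.08449916]
0 [[251.8, 193.4], [345.7, 303.3]]
0.026 [[275.9, 193.4], [345.7, 303.3]]
0.03 [[279.6, 193.4], [345.7, 303.3]]
```

View pics/w5.png

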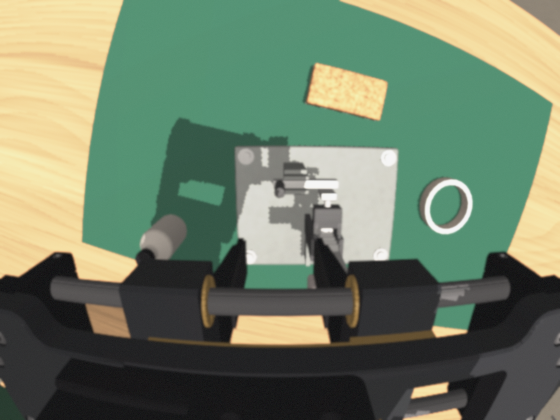

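View pics/s6.png

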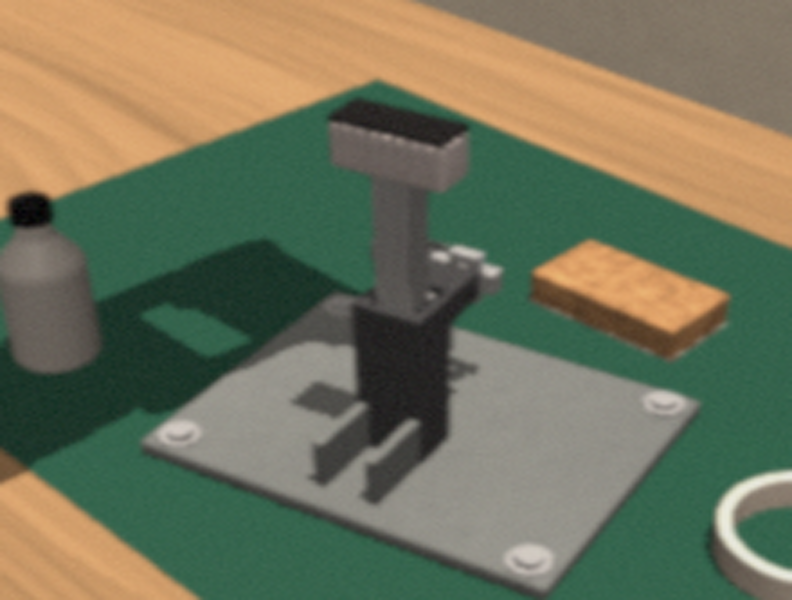

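```bash
python3 -c "
from cell import manip
print(manip.finish_job())"
```

```text
the job is handed in; nothing more can be done
None
```

I raised the column four clicks, let it down onto the pawl, let go, slid the locking bar fully in and handed the job in at about 43 s of the 72 s allowed. The hand-in reports no verdict, so the results below come from my own checks.

- **Lift:** I gripped the head at its 26 mm width and raised it slowly. Four ramps showed in the pull force, 12 mm apart, each adding 5 to 9 N. I stopped about 2 mm past the fourth click, before the fifth ramp.
- **Letting down:** I lowered in steps of 0.1 to 0.2 mm. The tooth met the pawl at about 69 mm of rise. I overshot slightly, pressing 5 to 6 N beyond the weight, so roughly 11 to 12 N on the tooth against the 25 N limit. I backed off 0.2 mm, but the reading was still about 6 N when I opened the fingers. The side camera showed the head staying up, in the same place before and after the locking bar was moved.
- **Locking bar:** I pinched the peg and slid it 29.7 mm, until the force rose to about 14 N at the hard stop. The last wrist picture has the peg at column 280, where full travel predicts 279.6. The side view shows the bar's end past the tail plate.
- **End state:** The gripper is well clear, with forces near zero. The glue, tape and sander look unmoved.
- **Disagreements:** Fixed-camera and wrist-camera fits of the stand differed by about 4 mm in x, so I used a point in between, and the gripper's side forces were consistent with it. My triangulated pad top came out 5 to 9 mm below the stated height. The peg top came out at 144, 147 and 161 mm in the three view pairs, against the stated 150 mm.

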